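# Pack, bar and stamp a muffin order

### The job

Pack this order for delivery: swing the steel bar that lies over the wooden crate right open, out of the way, gently set every muffin clamshell from the counter upright and flat on the floor of the crate, without squeezing hard or stacking them, then swing the bar back across until it rests fully home in its catch. Only when the bar is home, stamp the order: press the stamp's plunger head right down to its stop, keep it there for a good second and let it come all the way up again. Leave the other things on the counter alone.

Things in the scene. Friction and masses are not known exactly. Their poses are not given: they have to be found in the camera images.
- pack1: rigid clear muffin clamshell on a black tray, two muffins in it, paper band round its middle: 110 long (own x), 62 wide (own y), 50 high, about 0.16 kg. Origin at the centre of its underside, z up. Crushed by over about 100 N from the fingers in total (both pads added): grip at 20 to 35 N; pack1 to pack4 look alike, and those not in this start are absent
- pack2: rigid clear muffin clamshell on a black tray, two muffins in it, paper band round its middle: 110 long (own x), 62 wide (own y), 50 high, about 0.16 kg. Origin at the centre of its underside, z up. Crushed by over about 100 N from the fingers in total (both pads added): grip at 20 to 35 N; pack1 to pack4 look alike, and those not in this start are absent
- pack3: rigid clear muffin clamshell on a black tray, two muffins in it, paper band round its middle: 110 long (own x), 62 wide (own y), 50 high, about 0.16 kg. Origin at the centre of its underside, z up. Crushed by over about 100 N from the fingers in total (both pads added): grip at 20 to 35 N; pack1 to pack4 look alike, and those not in this start are absent
- pack4: rigid clear muffin clamshell on a black tray, two muffins in it, paper band round its middle: 110 long (own x), 62 wide (own y), 50 high, about 0.16 kg. Origin at the centre of its underside, z up. Crushed by over about 100 N from the fingers in total (both pads added): grip at 20 to 35 N; pack1 to pack4 look alike, and those not in this start are absent
- crate: fixed open oak crate: inside 270 (own x) by 215 (own y), walls 8 thick up to 66 above the counter, floor 6 thick. Origin at the centre of its underside. Outside the middle of the +y wall is the bar's pivot post, outside the -y wall its catch (steel bracket 94 high, open to crate -x). Four packs fit, long sides along crate x, centred at x +-65, y +-53
- bar (a joint): angle of the crate's level steel bar (16 wide, 262 long, from 72 to 84 above the counter) about its upright pivot at crate (0, 122). At angle a it points along crate (-sin a, -cos a): 0 = across the crate, home in the catch at its stop; grows as it swings open to crate -x, at most 2.3; over 1.8 is clear of loading; starts at 0.05 to 0.7. Light friction (0.7 N at the grip) keeps it where it is left
- bar_grip (a point): point 22 above the bar's top face (106 above the counter), on the axis of the bar's upright round black grip (22 in diameter, 40 tall, from 84 to 124 above the counter), 185 from the pivot
- bar_pivot (a point): point on the bar's vertical pivot axis, at the same height as bar_grip
- stamp: fixed grey hand-stamp stand: base plate 120 (own x) by 90 (own y), 10 high, an 80 wide frame over it up to 112 above the counter, an order slip lying in it. Origin at the centre of its underside
- plunger (a joint): how far the stamp's spring plunger is pressed down: 0 = up, 0.020 m = at its stop. The spring needs about 5 N to start and 10 N at the stop, and raises it again
- plunger_top (a point): centre of the top face of the plunger's round black head (40 in diameter, 16 thick), on the stamp's vertical axis, 153 above the counter when up
- jam: bystander, loose: leave it where it is. Jar 68 in diameter, 100 high; origin under its centre
- mug: bystander, loose: leave it where it is. White mug, rim 76 in diameter, 90 high, with a handle; origin under its centre
- labels: bystander, loose: leave it where it is. Black label-roll holder 100 by 60, 80 high, with a paper roll; origin under its centre

How it is judged:
By the outcome, as a careful person would: the job done as asked, in the order asked, and still so for the second after the job is handed in, with the robot touching nothing.
Of pack1, pack2, pack3, pack4 only 2 to 4 are there at a start; the rules pass over those that are not, and their reading is None.
At some moment in a run one of pack1, pack2, pack3, pack4 may be knocked a few centimetres aside while the robot is not near it.
It also fails if it takes over 210 s, if anything falls off the work surface, if the arm or the gripper's body presses on something with over 40 N, if the wrist force passes 120 N, or if a joint passes its speed limit or range.

### The arm

A 6-joint arm with a two-finger parallel gripper is mounted at the origin on the work surface. World frame = base frame: x ahead of the robot, y to its left, z up, the work surface at z = 0. Lengths are in mm, angles in degrees, forces in N, time in s.
With the tool pointing down it reaches from about 300 to 850 mm from the base axis. Payload 4.2 kg.
Tool frame: the origin (TCP) lies on the centre line of the jaws, within the pads' length; the fingertips stand 14 mm ahead of it and the grasp point (between the pads) lies 5 mm behind it; z points along the fingers, y is the line along which they close (so a half turn about z gives the same grasp; the last joint's range is limited). The gripper opens to 91 mm and grips with 3 to 60 N. Pads are 32 mm wide; open, the fingers measure 118 mm over their backs; the gripper's body (76 mm by 178 mm) begins 60 mm behind the grasp point.
Start: joints at [-76.948, 18.312, 89.639, -0, 72.044, -1.146], TCP at [141.034, -557.454, 189.176] pointing down, gripper open.
Joint ranges: [-177.97, 177.97], [-48.28, 115.42], [12.27, 149.76], [-77.06, 257.06], [2.81, 150.46], [-146.56, 146.56]. Speed limits (degrees/s): [147.25, 147.25, 180, 180, 180, 180].

### API

Orientations are given as [roll, pitch, yaw] about the fixed x, y, z axes, in that order (R = Rz(yaw) Ry(pitch) Rx(roll)).
In Python, from workcell import * gives the robot as it stands. The module is installed in compiled form; this text tells all that it offers.
- The arm moves only by the shell command python3 -m crank 'ROWS' [FORCE]. ROWS is JSON, a list of rows, each an object of numbers: "grip": the finger opening in m, from 0 to 0.0912; "x", "y", "z": the shift along the tool's x, y, z in m; "yaw": the turn about the tool's z in rad. In form: [{"grip": .., "x": .., "y": .., "z": .., "yaw": ..}, ...]. A call has exactly 5 rows; each row is the pose to reach, as a shift and turn from the pose commanded when the call began, along the tool's axes at that moment; what a row does not reach only later rows make up. A row lasts 1/12 s, in which the tool goes at most 41.7 mm and 7.16 degrees, less where a joint would pass 70% of its speed; a pose out of reach is approached as far as the arm can. A call with a gripper value outside its range is refused whole. The fingers move at their own pace and stop on an object; FORCE is the grip in N (left out, the last holds). Time passes only in rows, so rows that repeat a pose let the fingers close, or fill a call up. It gives the time, the measured TCP pose, the force, the opening and the grip force at its end, in the units of the state.
- state(): the state, without advancing time (a new reading comes with each control period).
- grab_frame(name): name is "scene" or "side" or "wrist"; returns the picture (480x640x3 uint8, red, green, blue); there is no depth.
- camera_model(name): a dict with "intrinsics" (3x3 intrinsics, pixels), "R" (3x3) and "t" (3): a world point X has camera coordinates R X + t. Camera axes: x right, y down, z forward; pixel columns grow to the right and rows downward; lengths in mm; the calibration is good to about 2 mm. A picture is of the moment at which its call begins: read the wrist's pose just before it. camera_model takes no time and is no camera call; for the wrist camera it gives the pose at the moment of the call.
- job_done(): hands the job in; it is judged then, once.
The state is a dict: "time_s": time; "qpos": joint angles; "qvel": joint speeds; "effort": joint torques, N m; "ee_pos": TCP position; "ee_rot": TCP orientation; "force": force on the tool from outside, world axes, zero at the start; "torque": the same for the moment, N m; "gripper_width": finger opening in mm; "gripper_force": force on a finger pad.
Only numpy, scipy, OpenCV 4.12 (cv2) and the standard library are available. Lean on these libraries where they do the work, as an engineer would, in place of code of your own. Each camera call takes 0.05 s, during which the arm holds its last target. There are 200 camera calls.

## Working session

There is one attempt and no reset: what is moved stays moved. The work goes in short steps, Python scripts to look and compute and a shell command to move; the robot and the scene stay as the last step left them, time stands still between calls to the robot, and variables do not carry over. Pictures are saved under pics/ and viewed, at most 14 in all, crops included, and the job is handed in when it is done.

```bash
mkdir -p pics; cat > h.py <<'E'
from workcell import *
import numpy as np, cv2
def snap(n,f):
    m=camera_model(n); im=grab_frame(n); cv2.imwrite('pics/'+f,im[:,:,::-1]); return m
def ray(m,u,v):
    K=np.array(m['intrinsics']);R=np.array(m['R']);t=np.array(m['t'])
    d=R.T@np.linalg.solve(K,[u,v,1]); return -R.T@t,d
def atz(m,u,v,z):
    c,d=ray(m,u,v); return (c+d*(z-c[2])/d[2]).round(1)
def proj(m,X):
    p=np.array(m['intrinsics'])@(np.array(m['R'])@np.array(X,float)+np.array(m['t'])); return (p[:2]/p[2]).round(1)
def tri(*a):
    A=np.zeros((3,3));b=np.zeros(3)
    for m,u,v in a:
        c,d=ray(m,u,v);d=d/np.linalg.norm(d);P=np.eye(3)-np.outer(d,d);A+=P;b+=P@c
    return np.linalg.solve(A,b).round(1)
E
python3 - <<'E'
from h import *
for n in ('scene','side','wrist'):
    m=snap(n,n+'0.png'); c,_=ray(m,320,240); print(n,c.round(),m['intrinsics'])
print(state())
E
```

```text
scene [1287. -103.  930.] [[439.63460819   0.         326.82698861]
 [  0.         439.63460819 242.07515055]
 [  0.           0.           1.        ]]
side [ 357. -838.  921.] [[499.00564159   0.         323.81822064]
 [  0.         499.00564159 241.5967745 ]
 [  0.           0.           1.        ]]
wrist [ 211. -540.  384.] [[390.7980482    0.         321.80706537]
 [  0.         390.7980482  236.21594639]
 [  0.           0.           1.        ]]
{'time_s': 0.15, 'qpos': array([-7.69505469e+01,  1.83433716e+01,  8.96907153e+01,  3.95575969e-04,
        7.20455672e+01, -1.14758923e+00]), 'qvel': array([-0.03582474, -0.03886458, -0.12202551, -0.06937249, -0.04470861,
        0.02973132]), 'effort': array([ 2.21077335e-04, -4.12773907e+01, -2.32154328e+01,  7.27206585e-02,
        4.33562987e-02, -9.18197179e-05]), 'ee_pos': array([ 140.91315372, -557.0250417 ,  188.50952874]), 'ee_rot': array([-1.79920369e+02, -1.97136939e-03,  1.41969188e+01]), 'force': array([-0.3297829 ,  0.34685235, -0.10154085]), 'torque': array([ 0.00471161, -0.03624746,  0.02287464]), 'gripper_force': 0.0, 'gripper_width': 91.06576918683199}
```

View pics/scene0.png

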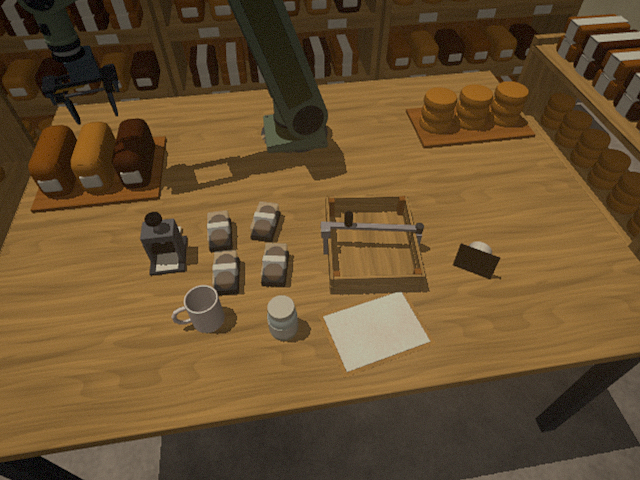

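View pics/side0.png

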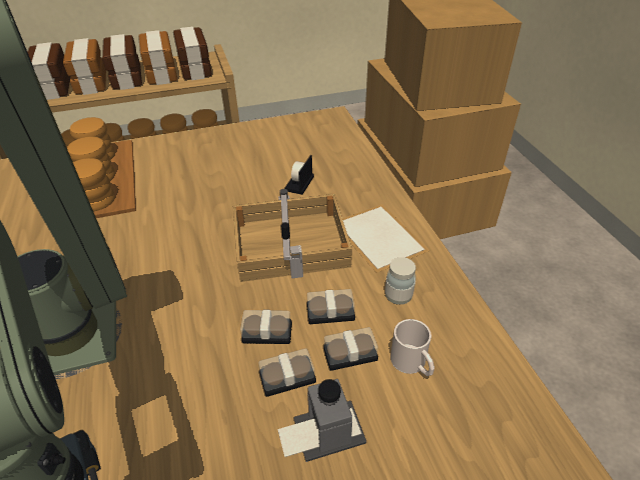

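The scene view shows all four packs, around (219,231), (265,221), (226,272) and (275,264). The crate with its bar is near (375,243), the stamp is at (163,245), and the mug, jar and labels stand clear. I'll enlarge both views next.

```bash
python3 - <<'E'
import cv2
a=cv2.imread('pics/scene0.png')[185:305,135:435]; cv2.imwrite('pics/c1.png',cv2.resize(a,(795,318),interpolation=cv2.INTER_CUBIC))
b=cv2.imread('pics/side0.png'); p=cv2.resize(b[185:285,225:365],None,fx=4,fy=4,interpolation=cv2.INTER_CUBIC); 
cv2.imwrite('pics/c2.png',p)
p=cv2.resize(b[275:465,230:390],None,fx=3,fy=3,interpolation=cv2.INTER_CUBIC);cv2.imwrite('pics/c3.png',p)
E
```

```text
(no output)
```

View pics/c1.png

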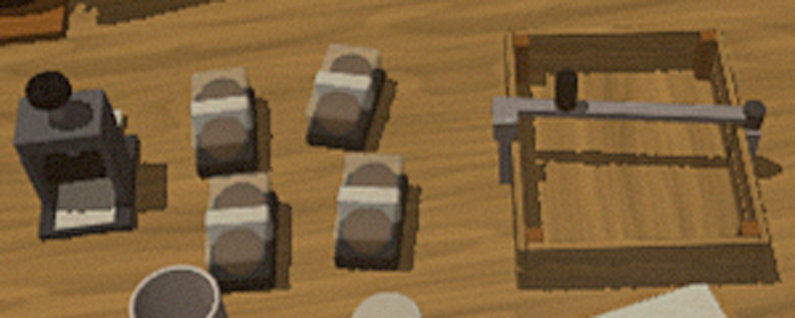

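View pics/c2.png

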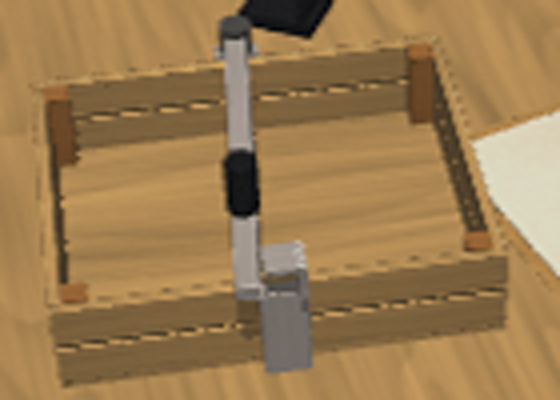

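View pics/c3.png

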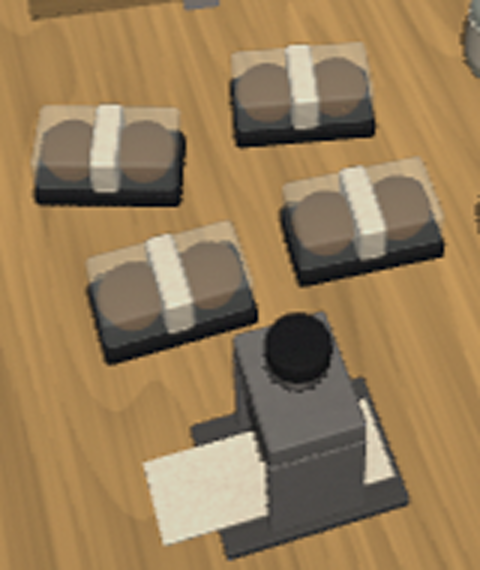

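```bash
cat >> h.py <<'E'
def c1(u,v): return u/2.65+135,v/2.65+185
def c2(u,v): return u/4+225,v/4+185
def c3(u,v): return u/3+230,v/3+275
E
python3 - <<'E'
from h import *
s=camera_model('scene');d=camera_model('side')
print('crate',[tri((s,*c1(*a)),(d,*c2(*b))).tolist() for a,b in [((505,33),(38,90)),((720,32),(433,42)),((518,247),(50,308)),((772,242),(505,260))][:0]+[((505,33),(50,306)),((720,32),(38,90)),((518,247),(505,260)),((772,242),(433,42))]])
print('grip top,bot,pivot top,head',*[tri((s,*c1(*a)),(d,*c2(*b))) for a,b in [((567,73),(238,157)),((566,106),(244,208)),((755,103),(234,24))]],tri((s,*c1(48,86)),(d,*c3(299,342))))
for n,a,b in [('A',((37,203),(182,205)),((309,143),(362,150))),('B',((240,145),(373,135)),((337,267),(400,269))),('C',((300,285),(442,255)),((217,289),(270,287))),('D',((107,363),(257,318)),((200,177),(255,170)))]:
    S=[atz(d,*c3(*q),0)[:2] for q in a];T=[atz(s,*c1(*q),0)[:2] for q in b]
    v=S[1]-S[0];l=np.linalg.norm(v);v/=l;nrm=np.array([-v[1],v[0]])
    w=T[1]-T[0]
    print(n,'side',*S,l,np.degrees(np.arctan2(v[1],v[0])),'scene',*T,np.linalg.norm(w),np.degrees(np.arctan2(-w[0],w[1])),'ctr',(S[0]+S[1])/2+31*nrm)
E
```

```text
crate [[406.3, 45.1, 66.6], [434.5, 272.7, 56.8], [683.1, 9.4, 62.3], [711.5, 241.6, 57.9]]
grip top,bot,pivot top,head [533.9  82.1 125.9] [535.8  83.1  81.7] [572.4 261.8  92.1] [ 497.6 -396.1  150. ]
A side [ 374.4 -142. ] [ 477.2 -176.3] 108.37126002773984 -18.451667754315913 scene [ 471.8 -175. ] [ 490.2 -121. ] 57.04875108185979 -18.816068120943125 ctr [ 435.61164194 -129.74367955]
B side [ 534.  -135.4] [ 635.2 -157.1] 103.50038647270844 -12.102489822698736 scene [ 633.5 -156.9] [645.5 -97.4] 60.69802303205599 -11.402494234389092 ctr [ 591.09949264 -115.93900207]
C side [ 540.1 -268.2] [ 645.6 -275.2] 105.7319724586655 -3.7960516264818414 scene [ 640.6 -270.9] [ 646.3 -221.3] 49.92644589794066 -6.555636041653935 ctr [ 594.90235933 -240.76801298]
D side [ 396.  -287.3] [ 503.4 -284.6] 107.43393318686603 1.4400933617961584 scene [ 500.1 -287.4] [ 499.7 -231.7] 55.701436247192035 0.4114527439917658 ctr [ 448.92091654 -254.9597914 ]
```

Everything is consistent: crate centre is about (559,142) with yaw -7°, and the bar angle is about 0.086. The first move goes above the bar grip.

```bash
cat >> h.py <<'E'
def go(x,y,z,yaw=None):
    s=state();p=s['ee_pos'];w=s['ee_rot'][2];a=np.radians(w);d=np.array([x,y,z])-p
    dy=0 if yaw is None else -(yaw-w)
    print('at',p.round(1),round(w,1),'f',s['force'].round(1),'w',round(s['gripper_width'],1),'gf',round(s['gripper_force'],1),'t',round(s['time_s'],1))
    print('tool x %.4f y %.4f z %.4f yaw %.3f rad | rows>= %.1f'%((d[0]*np.cos(a)+d[1]*np.sin(a))/1e3,(d[0]*np.sin(a)-d[1]*np.cos(a))/1e3,-d[2]/1e3,np.radians(dy),max(np.linalg.norm(d)/41.7,abs(dy)/7.16)))
E
python3 -m crank '[{"grip":0.0912,"x":0.0,"y":0.0,"z":-0.03,"yaw":0},{"grip":0.0912,"x":0.03,"y":-0.03,"z":-0.06,"yaw":0},{"grip":0.0912,"x":0.056,"y":-0.056,"z":-0.06,"yaw":0},{"grip":0.0912,"x":0.082,"y":-0.081,"z":-0.06,"yaw":0},{"grip":0.0912,"x":0.108,"y":-0.107,"z":-0.06,"yaw":0}]' 15
python3 -m crank '[{"grip":0.0912,"x":0.028,"y":-0.027,"z":0,"yaw":0},{"grip":0.0912,"x":0.056,"y":-0.054,"z":0,"yaw":0},{"grip":0.0912,"x":0.084,"y":-0.081,"z":0,"yaw":0},{"grip":0.0912,"x":0.112,"y":-0.108,"z":0,"yaw":0},{"grip":0.0912,"x":0.14,"y":-0.135,"z":0,"yaw":0}]'
python3 -m crank '[{"grip":0.0912,"x":0.028,"y":-0.027,"z":0,"yaw":0},{"grip":0.0912,"x":0.056,"y":-0.054,"z":0,"yaw":0},{"grip":0.0912,"x":0.084,"y":-0.081,"z":0,"yaw":0},{"grip":0.0912,"x":0.112,"y":-0.108,"z":0,"yaw":0},{"grip":0.0912,"x":0.14,"y":-0.135,"z":0,"yaw":0}]'
python3 -m crank '[{"grip":0.0912,"x":0.028,"y":-0.027,"z":0,"yaw":0},{"grip":0.0912,"x":0.056,"y":-0.054,"z":0,"yaw":0},{"grip":0.0912,"x":0.084,"y":-0.081,"z":0,"yaw":0},{"grip":0.0912,"x":0.11,"y":-0.108,"z":0,"yaw":0},{"grip":0.0912,"x":0.11,"y":-0.108,"z":0,"yaw":0}]'
python3 - <<'E'
from h import *
m=snap('wrist','w1.png')
go(534.5,82.5,160)
s=camera_model('scene');d=camera_model('side')
print('jam',atz(s,283,336,0),atz(d,399,299,0),'mug',atz(s,207,328,0),'labels',atz(s,477,272,0))
print(proj(m,[534.5,82.5,124]),proj(m,[572.5,262,92]),proj(m,[559,142,6]))
E
```

```text
time_s: 0.57
ee_pos: [220.2, -425.7, 249.6]
ee_rot: [179.9, -0.0, 14.1]
force: [1.1, -0.3, -0.3]
gripper_width: 91.5
gripper_force: 0.0
time_s: 0.98
ee_pos: [322.5, -260.2, 249.1]
ee_rot: [180.0, -0.0, 14.2]
force: [0.6, -0.7, 0.2]
gripper_width: 91.4
gripper_force: 0.0
time_s: 1.4
ee_pos: [425.1, -94.9, 249.1]
ee_rot: [180.0, -0.0, 14.2]
force: [0.5, -1.1, -0.0]
gripper_width: 91.5
gripper_force: 0.0
time_s: 1.82
ee_pos: [507.5, 40.1, 248.3]
ee_rot: [-179.8, -0.1, 14.5]
force: [0.6, -0.3, -0.4]
gripper_width: 91.7
gripper_force: 0.0
at [505.8  37.5 248.3] 14.5 f [ 0.  -1.1  0.2] w 91.1 gf 0.0 t 1.9
tool x 0.0391 y -0.0364 z 0.0883 yaw 0.000 rad | rows>= 2.5
jam [ 783.5 -118.7   -0. ] [ 760.1 -129.1    0. ] mug [ 733.7 -294.4    0. ] labels [679.5 401.6   0. ]
[279.4 178.3] [85.5 76.3] [242.5 130.4]
```

View pics/w1.png

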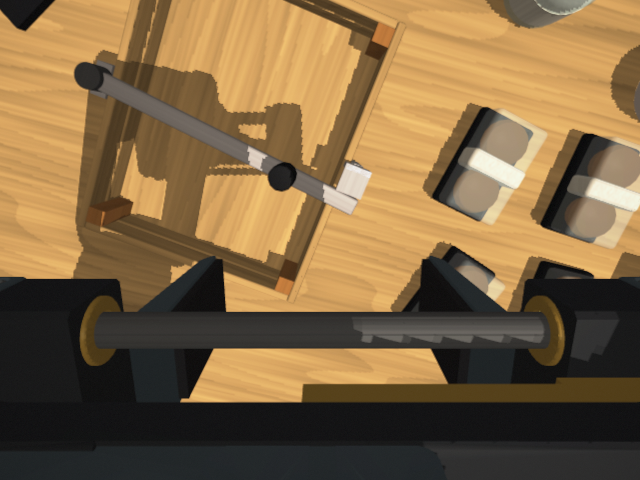

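The wrist view shows the grip top at (281,176) and the pivot at (90,76). Both are within 2 mm of prediction. I'll descend, grip it and compute the arc.

```bash

python3 -m crank '[{"grip":0.05,"x":0.02,"y":-0.018,"z":0,"yaw":0},{"grip":0.05,"x":0.039,"y":-0.0365,"z":0.02,"yaw":0},{"grip":0.05,"x":0.039,"y":-0.0365,"z":0.05,"yaw":0},{"grip":0.05,"x":0.039,"y":-0.0365,"z":0.08,"yaw":0},{"grip":0.05,"x":0.039,"y":-0.0365,"z":0.11,"yaw":0}]' 15
python3 -m crank '[{"grip":0.05,"x":0,"y":0,"z":0.015,"yaw":0},{"grip":0.05,"x":0,"y":0,"z":0.03,"yaw":0},{"grip":0.015,"x":0,"y":0,"z":0.03,"yaw":0},{"grip":0.015,"x":0,"y":0,"z":0.03,"yaw":0},{"grip":0.015,"x":0,"y":0,"z":0.03,"yaw":0}]' 15
python3 -m crank '[{"grip":0.015,"x":0,"y":0,"z":0,"yaw":0},{"grip":0.015,"x":0,"y":0,"z":0,"yaw":0},{"grip":0.015,"x":0,"y":0,"z":0,"yaw":0},{"grip":0.015,"x":0,"y":0,"z":0,"yaw":0},{"grip":0.015,"x":0,"y":0,"z":0,"yaw":0}]' 15
python3 - <<'E'
from h import *
go(534.5,82.5,108)
st=state();w=np.radians(st['ee_rot'][2]);f0=np.arctan2(572.5-st['ee_pos'][0],262-st['ee_pos'][1]);print(f0)
g=lambda f:185*np.array([-np.sin(f),-np.cos(f)])
fs=np.linspace(f0,2.23,26)
for k in range(5):
    for i in range(1,6):
        d=g(fs[5*k+i])-g(fs[5*k]); print('%.4f %.4f'%((d[0]*np.cos(w)+d[1]*np.sin(w))/1e3,(d[0]*np.sin(w)-d[1]*np.cos(w))/1e3),end=' | ')
    print()
E
```

```text
time_s: 2.28
ee_pos: [533.2, 79.0, 138.0]
ee_rot: [180.0, 0.0, 14.2]
force: [1.0, 0.0, 0.4]
gripper_width: 60.9
gripper_force: 0.0
time_s: 2.7
ee_pos: [534.3, 79.2, 110.2]
ee_rot: [180.0, -0.1, 14.2]
force: [0.5, 0.7, -0.2]
gripper_width: 32.6
gripper_force: 0.0
time_s: 3.12
ee_pos: [533.8, 79.9, 109.4]
ee_rot: [180.0, -0.0, 14.2]
force: [0.6, -0.8, -0.9]
gripper_width: 14.7
gripper_force: 0.0
at [533.8  79.9 109.4] 14.2 f [ 0.6 -0.8 -0.9] w 14.7 gf 0.0 t 3.1
tool x 0.0013 y -0.0024 z 0.0014 yaw 0.000 rad | rows>= 0.1
0.20909929584594528
-0.0131 -0.0071 | -0.0257 -0.0153 | -0.0375 -0.0245 | -0.0485 -0.0345 | -0.0587 -0.0455 | 
-0.0093 -0.0117 | -0.0176 -0.0242 | -0.0248 -0.0372 | -0.0310 -0.0508 | -0.0361 -0.0649 | 
-0.0039 -0.0144 | -0.0067 -0.0291 | -0.0082 -0.0440 | -0.0085 -0.0589 | -0.0077 -0.0739 | 
0.0021 -0.0148 | 0.0053 -0.0294 | 0.0098 -0.0437 | 0.0153 -0.0576 | 0.0220 -0.0709 | 
0.0077 -0.0128 | 0.0165 -0.0249 | 0.0262 -0.0363 | 0.0367 -0.0469 | 0.0481 -0.0566 |
```

```bash
python3 - <<'E'
from h import *
m=snap('wrist','w2.png');s=snap('scene','s2.png');d=snap('side','d2.png')
a=cv2.imread('pics/s2.png')[170:300,290:440];b=cv2.imread('pics/d2.png')[170:300,220:370]
cv2.imwrite('pics/c4.png',np.hstack([cv2.resize(x,(400,347),interpolation=2) for x in(a,b)]))
E
```

```text
(no output)
```

View pics/c4.png

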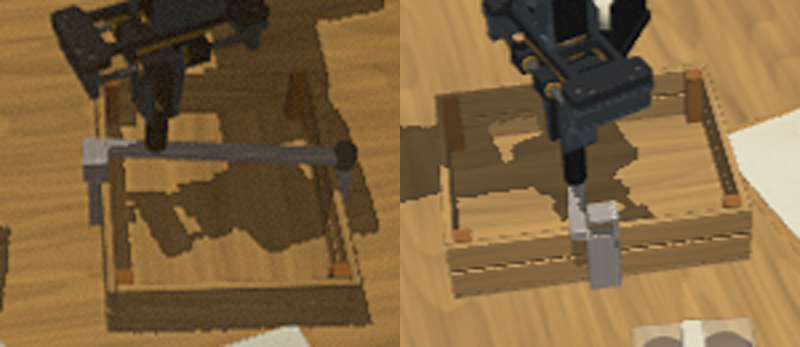

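```bash
python3 - <<'E'
from h import *
d=camera_model('side');s=camera_model('scene')
for z in (84,95,124): 
  P=[534,81,z]; print(z,(proj(s,P)-[290,170])*2.667,(proj(d,P)-[220,170])*2.667)
a=cv2.imread('pics/s2.png')[185:235,325:375];b=cv2.imread('pics/d2.png')[195:245,260:310]
cv2.imwrite('pics/c5.png',np.clip(np.hstack([cv2.resize(x,(400,400),interpolation=2) for x in(a,b)]).astype(float)*2.2,0,255))
E
python3 -m crank '[{"grip":0.015,"x":0,"y":0,"z":0,"yaw":0},{"grip":0.015,"x":0,"y":0,"z":0,"yaw":0},{"grip":0.015,"x":0,"y":0,"z":0,"yaw":0},{"grip":0.015,"x":0,"y":0,"z":0,"yaw":0},{"grip":0.015,"x":0,"y":0,"z":0,"yaw":0}]' 15
```

```text
84 [153.6192 144.5514] [174.1551 178.4223]
95 [154.1526 136.8171] [173.6217 169.6212]
124 [155.4861 116.0145] [171.7548 145.8849]
time_s: 3.68
ee_pos: [533.7, 79.8, 109.1]
ee_rot: [180.0, 0.0, 14.2]
force: [-1.0, -1.3, -0.3]
gripper_width: 15.0
gripper_force: 0.0[ WARN:0@0.054] global loadsave.cpp:1063 imwrite_ Unsupported depth image for selected encoder is fallbacked to CV_8U.
```

View pics/c5.png

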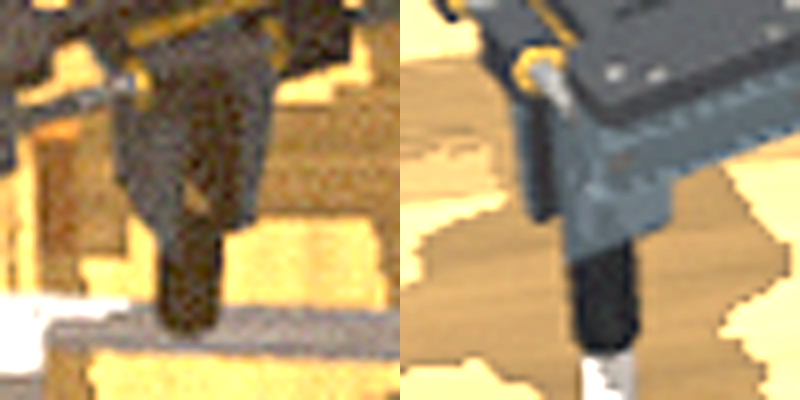

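```bash
python3 - <<'E'
from h import *
d=camera_model('side');s=camera_model('scene')
print(tri((s,325+155/8,185+230/8),(d,260+270/8,195+215/8)), tri((s,325+190/8,185+228/8),(d,260+203/8,195+240/8)))
for z in (95,125):
  for o in [(16,21),(-16,21),(16,-21),(-16,-21)]:
    a=np.radians(14.2);P=[533.8+o[0]*np.cos(a)+o[1]*np.sin(a),79.9+o[0]*np.sin(a)-o[1]*np.cos(a),z]
    print(z,o,(proj(s,P)-[325,185])*8,(proj(d,P)-[260,195])*8+[400,0])
E
```

```text
[553.2  65.4 142.9] [535.6  81.2 124. ]
95 (16, 21) [140.8 343.2] [678.4 331.2]
95 (-16, 21) [ 99.2 276. ] [587.2 368. ]
95 (16, -21) [259.2 304.8] [614.4 256. ]
95 (-16, -21) [216.  238.4] [524.  291.2]
125 (16, 21) [144.  279.2] [673.6 257.6]
125 (-16, 21) [101.6 211.2] [580.8 294.4]
125 (16, -21) [264.8 240.8] [608.8 183.2]
125 (-16, -21) [220.8 174.4] [516.8 218.4]
```

View pics/w2.png

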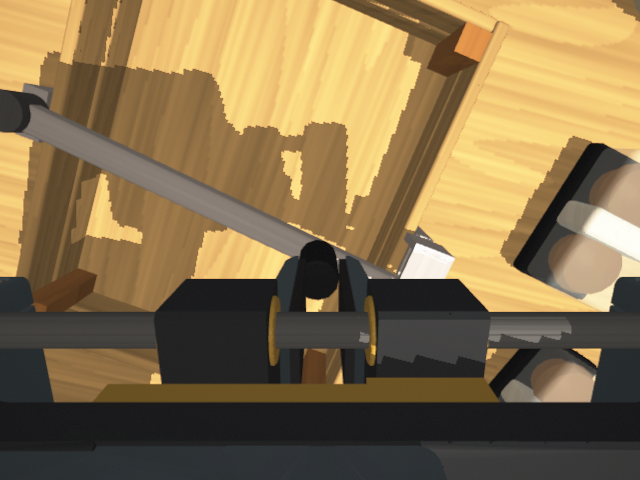

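```bash
python3 - <<'E'
from h import *
m=camera_model('wrist');st=state();p=st['ee_pos'];a=np.radians(st['ee_rot'][2])
print(p,'cam',ray(m,0,0)[0]-p, np.array(m['R']).round(3).tolist())
print('grip top',proj(m,[534.5,82.5,124]),'pivot',proj(m,[572.5,262,92]),'bar grip bottom',proj(m,[534.5,82.5,84]))
for z in (95,109,125,143):
  for o in (-7,7):
    P=[p[0]+16*np.cos(a)+o*np.sin(a),p[1]+16*np.sin(a)-o*np.cos(a),z];print(z,o,proj(m,P))
E
```

```text
[533.72094786  79.81724998 109.08617554] cam [ 69.76227368  17.32068715 195.11434077] [[0.245, -0.969, 0.001], [-0.938, -0.237, 0.254], [-0.247, -0.063, -0.967]]
grip top [316.  281.5] pivot [ -1.7 112.6] bar grip bottom [316.9 256.7]
95 -7 [308.3 237.7]
95 7 [333.6 237.7]
109 -7 [307.4 244.6]
109 7 [334.4 244.6]
125 -7 [306.3 253.8]
125 7 [335.4 253.8]
143 -7 [304.7 266.1]
143 7 [336.9 266.1]
```

```bash

python3 -m crank '[{"grip":0.045,"x":0,"y":0,"z":0,"yaw":0},{"grip":0.045,"x":0,"y":0,"z":0,"yaw":0},{"grip":0.045,"x":0,"y":0,"z":0,"yaw":0},{"grip":0.045,"x":0,"y":0,"z":0.003,"yaw":0},{"grip":0.045,"x":0,"y":0,"z":0.006,"yaw":0}]' 15
python3 - <<'E'
from h import *
print(state())
m=snap('wrist','w3.png');s=snap('scene','s3.png');d=snap('side','d3.png')
a=cv2.imread('pics/s3.png')[180:240,320:380];b=cv2.imread('pics/d3.png')[190:250,255:315];w=cv2.imread('pics/w3.png')[200:340,220:420]
f=lambda x,s:np.clip(cv2.resize(x,s,interpolation=2)*1.8,0,255).astype('uint8')
top=np.hstack([f(a,(360,360)),f(b,(360,360))]);bot=np.zeros((235,720,3),'uint8');bot[:,:336]=f(w,(336,235))
cv2.imwrite('pics/c6.png',np.vstack([top,bot]))
E
```

```text
time_s: 4.1
ee_pos: [533.8, 79.8, 103.0]
ee_rot: [180.0, -0.0, 14.2]
force: [-0.6, -0.4, -1.1]
gripper_width: 43.9
gripper_force: 0.0
{'time_s': 4.1, 'qpos': array([ 7.28782242e+00,  1.91991806e+01,  1.01692177e+02, -7.28216335e-03,
        5.90871541e+01,  8.30939896e+01]), 'qvel': array([ 0.06316201,  2.31516319,  3.30433935, -0.02586911, -4.91449997,
        0.07990776]), 'effort': array([ 1.24643528e-03, -3.99560738e+01, -2.09597307e+01,  3.84791277e-02,
       -5.51439298e-03, -4.31229410e-04]), 'ee_pos': array([533.84436994,  79.82575358, 103.00483398]), 'ee_rot': array([ 1.79991212e+02, -2.05811689e-02,  1.41975744e+01]), 'force': array([-0.62968006, -0.42908474, -1.10835832]), 'torque': array([-0.01751677, -0.03150113, -0.00184058]), 'gripper_force': 0.0, 'gripper_width': 43.93581845890699}
```

View pics/c6.png

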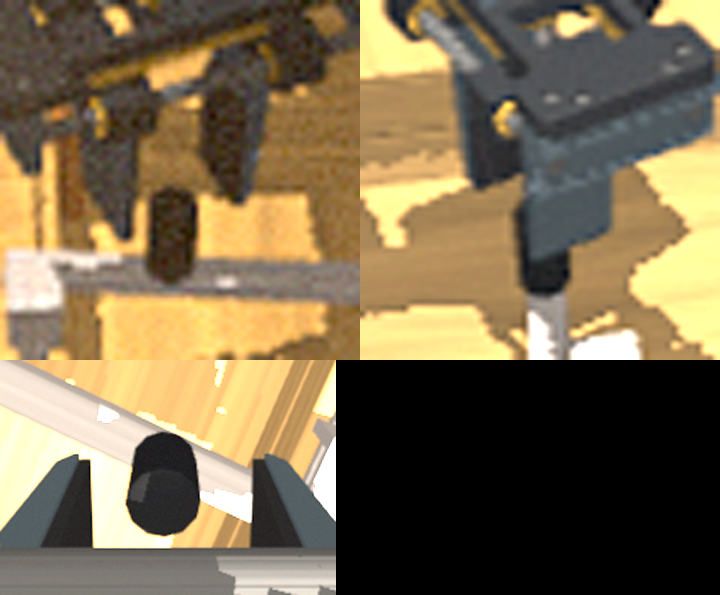

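```bash
python3 - <<'E'
from h import *
d=camera_model('side');s=camera_model('scene');m=camera_model('wrist')
print(tri((s,320+128/6,180+238/6),(d,255+250/6,190+240/6)))
print(tri((s,320+128/6,180+238/6),(m,220+(262)/1.68,200+(458-360)/1.68)),tri((d,255+250/6,190+240/6),(m,220+(262)/1.68,200+(458-360)/1.68)))
print('gripTop',tri((s,320+174/6,180+193/6),(m,220+163/1.68,200+(500-360)/1.68)))
for z in (89,125,140):
    a=np.radians(14.2);P=[533.8+16*np.cos(a)+22*np.sin(a),79.9+16*np.sin(a)-22*np.cos(a),z]
    print(z,(proj(s,P)-[320,180])*6,(proj(d,P)-[255,190])*6+[360,0],(proj(m,P)-[220,200])*1.68+[0,360])
E
```

```text
[556.3  56.9 124.5]
[555.5  59.2 127.4] [556.3  57.2 121.3]
gripTop [538.9  82.3 133.2]
89 [133.2 297.6] [600.6 290.4] [236.376 422.328]
125 [135.6 240. ] [596.4 225. ] [248.976 455.928]
140 [136.8 215.4] [595.2 196.8] [255.864 474.072]
```

Three views agree that the fingertips sit about 21 mm above the reported TCP, so the tool is effectively about 35 mm shorter than stated. That is why closing missed the grip. I'll go lower and close again.

```bash

python3 -m crank '[{"grip":0.045,"x":0.001,"y":-0.002,"z":0.008,"yaw":0},{"grip":0.045,"x":0.001,"y":-0.002,"z":0.014,"yaw":0},{"grip":0.045,"x":0.001,"y":-0.002,"z":0.02,"yaw":0},{"grip":0.045,"x":0.001,"y":-0.002,"z":0.025,"yaw":0},{"grip":0.045,"x":0.001,"y":-0.002,"z":0.025,"yaw":0}]' 15
python3 -m crank '[{"grip":0.015,"x":0,"y":0,"z":0,"yaw":0},{"grip":0.015,"x":0,"y":0,"z":0,"yaw":0},{"grip":0.015,"x":0,"y":0,"z":0,"yaw":0},{"grip":0.015,"x":0,"y":0,"z":0,"yaw":0},{"grip":0.015,"x":0,"y":0,"z":0,"yaw":0}]' 15
```

```text
time_s: 4.67
ee_pos: [533.1, 81.9, 76.6]
ee_rot: [-180.0, 0.2, 14.2]
force: [-0.2, -1.1, -0.7]
gripper_width: 45.1
gripper_force: 0.0
time_s: 5.08
ee_pos: [534.6, 82.6, 78.4]
ee_rot: [-180.0, -0.1, 14.2]
force: [1.0, 3.3, -0.2]
gripper_width: 21.5
gripper_force: 15.0
```

The grip is held at 21.5 mm with 15 N. Now I'll swing it open along the arc.

```bash

python3 -m crank '[{"grip":0.015,"x":-0.0131,"y":-0.0071,"z":0,"yaw":0},{"grip":0.015,"x":-0.0257,"y":-0.0153,"z":0,"yaw":0},{"grip":0.015,"x":-0.0375,"y":-0.0245,"z":0,"yaw":0},{"grip":0.015,"x":-0.0485,"y":-0.0345,"z":0,"yaw":0},{"grip":0.015,"x":-0.0587,"y":-0.0455,"z":0,"yaw":0}]' 15
python3 -m crank '[{"grip":0.015,"x":-0.0093,"y":-0.0117,"z":0,"yaw":0},{"grip":0.015,"x":-0.0176,"y":-0.0242,"z":0,"yaw":0},{"grip":0.015,"x":-0.0248,"y":-0.0372,"z":0,"yaw":0},{"grip":0.015,"x":-0.031,"y":-0.0508,"z":0,"yaw":0},{"grip":0.015,"x":-0.0361,"y":-0.0649,"z":0,"yaw":0}]' 15
python3 -m crank '[{"grip":0.015,"x":-0.0039,"y":-0.0144,"z":0,"yaw":0},{"grip":0.015,"x":-0.0067,"y":-0.0291,"z":0,"yaw":0},{"grip":0.015,"x":-0.0082,"y":-0.044,"z":0,"yaw":0},{"grip":0.015,"x":-0.0085,"y":-0.0589,"z":0,"yaw":0},{"grip":0.015,"x":-0.0077,"y":-0.0739,"z":0,"yaw":0}]' 15
python3 -m crank '[{"grip":0.015,"x":0.0021,"y":-0.0148,"z":0,"yaw":0},{"grip":0.015,"x":0.0053,"y":-0.0294,"z":0,"yaw":0},{"grip":0.015,"x":0.0098,"y":-0.0437,"z":0,"yaw":0},{"grip":0.015,"x":0.0153,"y":-0.0576,"z":0,"yaw":0},{"grip":0.015,"x":0.022,"y":-0.0709,"z":0,"yaw":0}]' 15
python3 -m crank '[{"grip":0.015,"x":0.0077,"y":-0.0128,"z":0,"yaw":0},{"grip":0.015,"x":0.0165,"y":-0.0249,"z":0,"yaw":0},{"grip":0.015,"x":0.0262,"y":-0.0363,"z":0,"yaw":0},{"grip":0.015,"x":0.0367,"y":-0.0469,"z":0,"yaw":0},{"grip":0.015,"x":0.0481,"y":-0.0566,"z":0,"yaw":0}]' 15
python3 - <<'E'
from h import *
go(426,375,78)
p=state()['ee_pos'];d=p[:2]-[572.5,262];print(np.hypot(*d),'a=',np.arctan2(-d[0],-d[1])-.122)
E
```

```text
time_s: 5.5
ee_pos: [464.4, 109.8, 78.3]
ee_rot: [179.8, 0.2, 14.2]
force: [-3.0, -7.7, 3.5]
gripper_width: 21.6
gripper_force: 15.0
time_s: 5.92
ee_pos: [412.8, 164.8, 78.0]
ee_rot: [179.9, 0.2, 14.2]
force: [-1.4, -4.2, -0.5]
gripper_width: 21.2
gripper_force: 15.0
time_s: 6.33
ee_pos: [387.6, 235.0, 77.7]
ee_rot: [179.9, 0.2, 14.2]
force: [-1.2, -3.1, -0.8]
gripper_width: 21.5
gripper_force: 15.0
time_s: 6.75
ee_pos: [392.5, 309.8, 77.7]
ee_rot: [179.9, 0.1, 14.2]
force: [-1.5, -2.1, -1.2]
gripper_width: 21.3
gripper_force: 15.0
time_s: 7.17
ee_pos: [426.3, 377.1, 77.8]
ee_rot: [179.9, 0.1, 14.2]
force: [-0.4, -3.1, -2.1]
gripper_width: 21.9
gripper_force: 15.0
at [426.3 377.1  77.8] 14.2 f [-0.4 -3.1 -2.1] w 21.9 gf 15.0 t 7.2
tool x -0.0008 y 0.0019 z -0.0002 yaw 0.000 rad | rows>= 0.1
186.07853030995787 a= 2.1154760842941527
```

```bash

python3 -m crank '[{"grip":0.06,"x":0,"y":0,"z":0,"yaw":0},{"grip":0.06,"x":0,"y":0,"z":0,"yaw":0},{"grip":0.06,"x":0,"y":0,"z":0,"yaw":0},{"grip":0.06,"x":0,"y":0,"z":-0.02,"yaw":0},{"grip":0.06,"x":0,"y":0,"z":-0.05,"yaw":0}]' 25
python3 -m crank '[{"grip":0.0912,"x":0,"y":0,"z":-0.04,"yaw":0},{"grip":0.0912,"x":0,"y":0,"z":-0.08,"yaw":0},{"grip":0.0912,"x":0,"y":0,"z":-0.12,"yaw":0},{"grip":0.0912,"x":0,"y":0,"z":-0.16,"yaw":0},{"grip":0.0912,"x":0,"y":0,"z":-0.16,"yaw":0}]' 25
python3 - <<'E'
from h import *
go(360,-185,290,-7)
E
```

```text
time_s: 7.58
ee_pos: [424.1, 374.2, 126.0]
ee_rot: [179.8, 0.4, 14.2]
force: [1.0, 0.3, 0.5]
gripper_width: 51.7
gripper_force: 0.0
time_s: 8.0
ee_pos: [428.9, 378.2, 297.5]
ee_rot: [-179.6, -0.9, 14.2]
force: [0.1, 0.2, 0.4]
gripper_width: 85.1
gripper_force: 0.0
at [428.9 378.2 297.5] 14.2 f [0.1 0.2 0.4] w 85.1 gf 0.0 t 8.0
tool x -0.2047 y 0.5292 z 0.0075 yaw 0.370 rad | rows>= 13.6
```

```bash

python3 -m crank '[{"grip":0.0912,"x":-0.0136,"y":0.035,"z":0,"yaw":0},{"grip":0.0912,"x":-0.0272,"y":0.07,"z":0,"yaw":0},{"grip":0.0912,"x":-0.0408,"y":0.105,"z":0,"yaw":0},{"grip":0.0912,"x":-0.0544,"y":0.14,"z":0,"yaw":0},{"grip":0.0912,"x":-0.068,"y":0.175,"z":0,"yaw":0}]' 25
python3 -m crank '[{"grip":0.0912,"x":-0.0136,"y":0.035,"z":0,"yaw":0},{"grip":0.0912,"x":-0.0272,"y":0.07,"z":0,"yaw":0},{"grip":0.0912,"x":-0.0408,"y":0.105,"z":0,"yaw":0},{"grip":0.0912,"x":-0.0544,"y":0.14,"z":0,"yaw":0},{"grip":0.0912,"x":-0.068,"y":0.175,"z":0,"yaw":0}]' 25
python3 -m crank '[{"grip":0.0912,"x":-0.0136,"y":0.036,"z":0,"yaw":0.074},{"grip":0.0912,"x":-0.0272,"y":0.072,"z":0,"yaw":0.148},{"grip":0.0912,"x":-0.0408,"y":0.108,"z":0,"yaw":0.222},{"grip":0.0912,"x":-0.0544,"y":0.144,"z":0,"yaw":0.296},{"grip":0.0912,"x":-0.068,"y":0.179,"z":0.007,"yaw":0.37}]' 25
python3 -m crank '[{"grip":0.0912,"x":0,"y":0,"z":0,"yaw":0},{"grip":0.0912,"x":0,"y":0,"z":0,"yaw":0},{"grip":0.0912,"x":0,"y":0,"z":0,"yaw":0},{"grip":0.0912,"x":0,"y":0,"z":0,"yaw":0},{"grip":0.0912,"x":0,"y":0,"z":0,"yaw":0}]' 25 | sed -n 2,3p
python3 - <<'E'
from h import *
m=snap('wrist','w4.png');snap('side','d4.png');snap('scene','s4.png')
import pickle;pickle.dump(m,open('m4.pkl','wb'))
for n,c in dict(A=(435.6,-129.7),B=(591,-116),C=(595,-241),D=(449,-255)).items(): print(n,proj(m,[*c,50]))
im=cv2.imread('pics/w4.png');cv2.imwrite('pics/w4b.png',cv2.resize(im[:330],None,fx=1.25,fy=1.25,interpolation=2))
E
```

```text
time_s: 8.42
ee_pos: [402.1, 188.0, 287.9]
ee_rot: [180.0, -0.0, 14.2]
force: [0.4, 0.3, 0.3]
gripper_width: 91.3
gripper_force: 0.0
time_s: 8.83
ee_pos: [378.9, 2.0, 288.1]
ee_rot: [180.0, -0.1, 14.2]
force: [1.7, -0.6, 0.9]
gripper_width: 90.9
gripper_force: 0.0
time_s: 9.25
ee_pos: [357.6, -188.6, 282.2]
ee_rot: [179.9, -0.2, -7.2]
force: [0.8, -0.3, -0.1]
gripper_width: 91.1
gripper_force: 0.0
ee_pos: [358.5, -185.3, 281.4]
ee_rot: [180.0, -0.0, -6.9]
A [260.4 135.6]
B [220.5 -28.9]
C [349.9 -51.7]
D [377.5 107.6]
```

View pics/w4b.png

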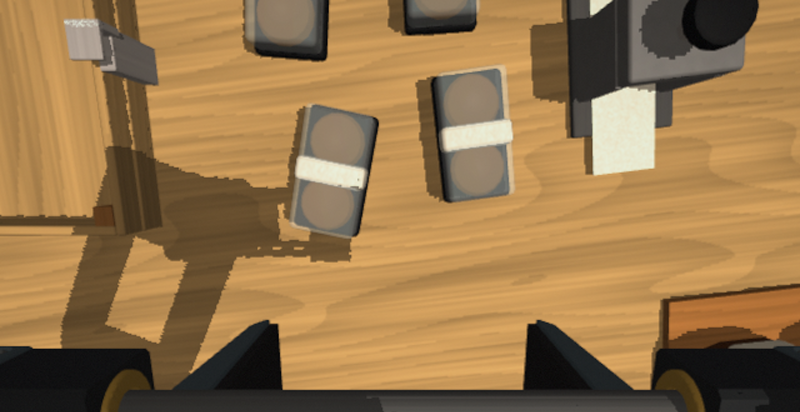

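A's band centre is at (266,138) and D's at (381,108) in the full image, both unmoved. I'll refine the poses of A and D.

```bash
python3 - <<'E'
from h import *
import pickle
m=pickle.load(open('m4.pkl','rb'));d=camera_model('side')
print('hA',tri((m,332/1.25,172/1.25),(d,*c3(107,132))),'hD',tri((m,476/1.25,135/1.25),(d,*c3(166,268))))
for n,b,q in [('A',(332,172),[(312,104),(378,120),(357,237),(292,222)]),('D',(476,135),[(433,77),(503,66),(512,192),(445,202)])]:
    P=[atz(m,u/1.25,v/1.25,40)[:2] for u,v in q];v=P[0]+P[1]-P[2]-P[3];e=P[0]+P[3]-P[1]-P[2]
    print(n,atz(m,b[0]/1.25,b[1]/1.25,50)[:2],np.mean(P,0),np.degrees(np.arctan2(v[1],v[0])),np.degrees(np.arctan2(e[1],e[0]))-90,np.hypot(*v)/2,np.hypot(*e)/2)
go(439,-132,140,-18)
E
```

```text
hA [ 433.4 -135.5   53.8] hD [ 447.9 -258.5   48.9]
A [ 432.9 -134.9] [ 432.325 -135.625] -18.991375303529868 -19.877230784044542 100.94466305852927 57.79312242819208
D [ 448.1 -258.3] [ 447.875 -257.525] 0.2516635917147281 1.418649053586421 102.45098828220257 58.56795198741374
at [ 358.6 -185.6  281.3] -6.9 f [-0.7 -0.7  0.1] w 91.4 gf 0.0 t 9.8
tool x 0.0734 y -0.0629 z 0.1413 yaw 0.194 rad | rows>= 4.1
```

```bash

python3 -m crank '[{"grip":0.0912,"x":0.023,"y":-0.02,"z":0,"yaw":0.07},{"grip":0.0912,"x":0.046,"y":-0.04,"z":0.01,"yaw":0.14},{"grip":0.0912,"x":0.068,"y":-0.0597,"z":0.03,"yaw":0.211},{"grip":0.0912,"x":0.0682,"y":-0.0597,"z":0.06,"yaw":0.211},{"grip":0.0912,"x":0.0682,"y":-0.0597,"z":0.09,"yaw":0.211}]' 25
python3 -m crank '[{"grip":0.0912,"x":0,"y":0,"z":0.03,"yaw":0},{"grip":0.0912,"x":0,"y":0,"z":0.06,"yaw":0},{"grip":0.0912,"x":0,"y":0,"z":0.09,"yaw":0},{"grip":0.0912,"x":0,"y":0,"z":0.11,"yaw":0},{"grip":0.0912,"x":0,"y":0,"z":0.11,"yaw":0}]' 25
python3 - <<'E'
from h import *
go(433.5,-134.5,-4,-19)
E
```

```text
time_s: 10.23
ee_pos: [435.2, -134.2, 190.6]
ee_rot: [-180.0, -0.1, -18.9]
force: [0.0, 0.2, -0.6]
gripper_width: 91.3
gripper_force: 0.0
time_s: 10.65
ee_pos: [430.2, -133.9, 77.6]
ee_rot: [180.0, 0.5, -19.0]
force: [-0.5, 0.4, -0.8]
gripper_width: 91.3
gripper_force: 0.0
at [ 430.2 -133.9   77.6] -19.0 f [-0.5  0.4 -0.8] w 91.3 gf 0.0 t 10.7
tool x 0.0033 y -0.0005 z 0.0816 yaw -0.000 rad | rows>= 2.0
```

```bash

python3 -m crank '[{"grip":0.0912,"x":0,"y":0,"z":0.025,"yaw":0},{"grip":0.0912,"x":0,"y":0,"z":0.05,"yaw":0},{"grip":0.0912,"x":0,"y":0,"z":0.07,"yaw":0},{"grip":0.0912,"x":0,"y":0,"z":0.084,"yaw":0},{"grip":0.0912,"x":0,"y":0,"z":0.084,"yaw":0}]' 25
python3 -m crank '[{"grip":0.055,"x":0,"y":0,"z":0,"yaw":0},{"grip":0.055,"x":0,"y":0,"z":0,"yaw":0},{"grip":0.055,"x":0,"y":0,"z":0,"yaw":0},{"grip":0.055,"x":0,"y":0,"z":0,"yaw":0},{"grip":0.055,"x":0,"y":0,"z":0,"yaw":0}]' 25
python3 - <<'E'
from h import *
go(488,97.3,120,-7)
m=snap('wrist','w5.png');snap('side','d5.png')
a=cv2.imread('pics/w5.png')[:340];b=cv2.imread('pics/d5.png')[260:430,225:385]
cv2.imwrite('pics/c7.png',np.hstack([cv2.resize(a,(480,255)),cv2.resize(b,(240,255),interpolation=2)]))
E
```

```text
time_s: 11.07
ee_pos: [432.5, -135.0, -3.9]
ee_rot: [180.0, 0.2, -19.0]
force: [-1.0, 0.4, 0.1]
gripper_width: 91.2
gripper_force: 0.0
time_s: 11.48
ee_pos: [434.3, -135.7, -1.8]
ee_rot: [-180.0, -0.2, -19.1]
force: [-0.2, 1.4, 3.0]
gripper_width: 62.0
gripper_force: 25.0
at [ 434.3 -135.7   -1.8] -19.1 f [-0.2  1.4  3. ] w 62.0 gf 25.0 t 11.5
tool x -0.0256 y -0.2378 z -0.1218 yaw -0.211 rad | rows>= 6.4
```

Pack A is gripped at 62 mm and 25 N. I'll lift it and carry it over the crate.

```bash

python3 -m crank '[{"grip":0.055,"x":0,"y":0,"z":-0.015,"yaw":0},{"grip":0.055,"x":0,"y":0,"z":-0.04,"yaw":0},{"grip":0.055,"x":0,"y":0,"z":-0.07,"yaw":0},{"grip":0.055,"x":0,"y":0,"z":-0.1,"yaw":0},{"grip":0.055,"x":0,"y":0,"z":-0.122,"yaw":0}]' 25
python3 -m crank '[{"grip":0.055,"x":-0.004,"y":-0.025,"z":0,"yaw":0},{"grip":0.055,"x":-0.009,"y":-0.06,"z":0,"yaw":0},{"grip":0.055,"x":-0.014,"y":-0.1,"z":0,"yaw":0},{"grip":0.055,"x":-0.019,"y":-0.135,"z":0,"yaw":0},{"grip":0.055,"x":-0.024,"y":-0.17,"z":0,"yaw":0}]' 25
python3 -m crank '[{"grip":0.055,"x":-0.005,"y":-0.035,"z":0,"yaw":-0.042},{"grip":0.055,"x":-0.01,"y":-0.07,"z":0,"yaw":-0.084},{"grip":0.055,"x":-0.015,"y":-0.105,"z":0,"yaw":-0.126},{"grip":0.055,"x":-0.02,"y":-0.14,"z":0,"yaw":-0.168},{"grip":0.055,"x":-0.0236,"y":-0.171,"z":0,"yaw":-0.211}]' 25
python3 -m crank '[{"grip":0.055,"x":0,"y":0,"z":0,"yaw":0},{"grip":0.055,"x":0,"y":0,"z":0,"yaw":0},{"grip":0.055,"x":0,"y":0,"z":0,"yaw":0},{"grip":0.055,"x":0,"y":0,"z":0,"yaw":0},{"grip":0.055,"x":0,"y":0,"z":0,"yaw":0}]' 25 | tail -1
python3 - <<'E'
from h import *
go(501,202.5,5,-7)
m=snap('wrist','w6.png')
import pickle;pickle.dump(m,open('m6.pkl','wb'))
s7=np.radians(-7);R=np.array([[np.cos(s7),-np.sin(s7)],[np.sin(s7),np.cos(s7)]])
im=cv2.imread('pics/w6.png')
for o in [(-143,-115.5),(143,-115.5),(143,115.5),(-143,115.5)]:
    w=np.array([559,142])+R@o; q=proj(m,[*w,66]);print(q);cv2.circle(im,tuple(int(v) for v in q),3,(0,0,255),1)
cv2.imwrite('pics/w6b.png',im)
E
```

```text
time_s: 12.0
ee_pos: [433.5, -135.8, 121.3]
ee_rot: [180.0, -0.1, -19.1]
force: [0.8, -1.3, -2.8]
gripper_width: 62.0
gripper_force: 25.0
time_s: 12.42
ee_pos: [465.7, 34.3, 119.1]
ee_rot: [180.0, 0.0, -19.1]
force: [0.5, -0.7, -2.3]
gripper_width: 61.4
gripper_force: 25.0
time_s: 12.83
ee_pos: [499.3, 204.2, 118.8]
ee_rot: [180.0, 0.0, -6.8]
force: [0.5, -0.0, -1.7]
gripper_width: 62.1
gripper_force: 25.0
gripper_force: 25.0
at [499.5 201.  119.1] -7.1 f [ 0.6 -0.4 -1.8] w 61.9 gf 25.0 t 13.2
tool x 0.0013 y -0.0017 z 0.1141 yaw -0.002 rad | rows>= 2.7
[555.8 349.2]
[ 638.1 -137.5]
[ 197.9 -137. ]
[231.  349.9]
```

View pics/w6b.png

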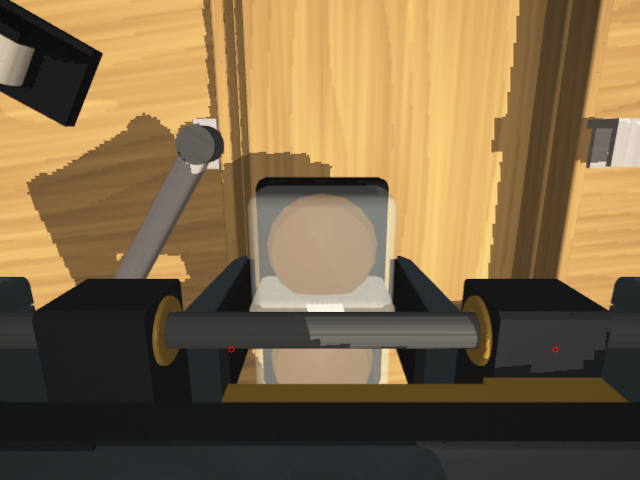

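The pack is squarely over its spot and the wall edges match the predictions. Lowering it now.

```bash

python3 -m crank '[{"grip":0.055,"x":0.001,"y":-0.001,"z":0.03,"yaw":0},{"grip":0.055,"x":0.001,"y":-0.001,"z":0.06,"yaw":0},{"grip":0.055,"x":0.001,"y":-0.001,"z":0.085,"yaw":0},{"grip":0.055,"x":0.001,"y":-0.001,"z":0.1,"yaw":0},{"grip":0.055,"x":0.001,"y":-0.001,"z":0.106,"yaw":0}]' 25
python3 -m crank '[{"grip":0.055,"x":0,"y":0,"z":0.002,"yaw":0},{"grip":0.055,"x":0,"y":0,"z":0.004,"yaw":0},{"grip":0.055,"x":0,"y":0,"z":0.006,"yaw":0},{"grip":0.055,"x":0,"y":0,"z":0.007,"yaw":0},{"grip":0.055,"x":0,"y":0,"z":0.007,"yaw":0}]' 25
```

```text
time_s: 13.72
ee_pos: [499.1, 201.6, 10.8]
ee_rot: [179.9, 0.2, -7.1]
force: [-0.6, -0.1, -1.8]
gripper_width: 62.2
gripper_force: 25.0
time_s: 14.13
ee_pos: [501.5, 203.2, 6.8]
ee_rot: [-180.0, -0.1, -7.0]
force: [-0.3, 0.0, -2.1]
gripper_width: 62.0
gripper_force: 25.0
```

```bash

python3 -m crank '[{"grip":0.055,"x":0,"y":0,"z":0.001,"yaw":0},{"grip":0.055,"x":0,"y":0,"z":0.002,"yaw":0},{"grip":0.055,"x":0,"y":0,"z":0.0025,"yaw":0},{"grip":0.055,"x":0,"y":0,"z":0.0025,"yaw":0},{"grip":0.055,"x":0,"y":0,"z":0.0025,"yaw":0}]' 25
```

```text
time_s: 14.55
ee_pos: [501.2, 203.2, 4.2]
ee_rot: [-180.0, -0.0, -7.0]
force: [-1.9, -0.4, 4.8]
gripper_width: 62.0
gripper_force: 25.0
```

A is resting on the floor. I'll release it and rise, and meanwhile write a band detector.

```bash

python3 -m crank '[{"grip":0.074,"x":0,"y":0,"z":0,"yaw":0},{"grip":0.074,"x":0,"y":0,"z":0,"yaw":0},{"grip":0.074,"x":0,"y":0,"z":0,"yaw":0},{"grip":0.074,"x":0,"y":0,"z":-0.01,"yaw":0},{"grip":0.074,"x":0,"y":0,"z":-0.03,"yaw":0}]' 25 | tail -2
python3 -m crank '[{"grip":0.074,"x":0,"y":0,"z":-0.03,"yaw":0},{"grip":0.074,"x":0,"y":0,"z":-0.06,"yaw":0},{"grip":0.0912,"x":0,"y":0,"z":-0.1,"yaw":0},{"grip":0.0912,"x":0,"y":0,"z":-0.14,"yaw":0},{"grip":0.0912,"x":0,"y":0,"z":-0.18,"yaw":0}]' 25
cat >> h.py <<'E'
def bands(m,im,show=True):
    hsv=cv2.cvtColor(im,cv2.COLOR_RGB2HSV);k=((hsv[...,2]>190)&(hsv[...,1]<60)).astype('uint8');k[300:]=0
    out=[]
    n,L,S,C=cv2.connectedComponentsWithStats(k)
    for i in range(1,n):
        if S[i,4]<250: continue
        ys,xs=np.where(L==i);q=cv2.boxPoints(cv2.minAreaRect(np.stack([xs,ys],1).astype(np.float32)))
        P=np.array([atz(m,*p,50)[:2] for p in q]);e=[P[1]-P[0],P[2]-P[1]];l=[np.hypot(*v) for v in e];j=int(l[1]>l[0])
        if not(50<l[j]<80 and 8<l[1-j]<40): continue
        y=np.degrees(np.arctan2(e[j][1],e[j][0]))-90;y=(y+90)%180-90
        out.append((P.mean(0).round(1).tolist(),round(y,1),[round(v) for v in l],q.mean(0).round().tolist()));
    if show: [print('band',*o) for o in out]
    return out
E
python3 - <<'E'
from h import *
import pickle
im=cv2.imread('pics/w4.png')[:,:,::-1];bands(pickle.load(open('m4.pkl','rb')),im)
m=camera_model('side');a=cv2.imread('pics/d5.png').astype(int);snap('side','d7.png');b=cv2.imread('pics/d7.png').astype(int)
for n,c in dict(B=(591,-116),C=(595,-241),D=(449,-255)).items():
    u,v=proj(m,[*c,25]).astype(int);print(n,abs(a-b)[v-25:v+25,u-30:u+30].mean().round(1))
go(360,-250,280,0.8)
E
```

```text
gripper_width: 74.1
gripper_force: 0.0
time_s: 15.38
ee_pos: [500.4, 202.9, 216.2]
ee_rot: [-180.0, -0.0, -7.0]
force: [1.3, -0.4, 0.0]
gripper_width: 90.1
gripper_force: 0.0
band [448.2, -259.3] 1.0 [56, 18] [382.0, 108.0]
band [432.7, -132.8] -17.9 [18, 57] [264.0, 138.0]
B 7.3
C 7.0
D 51.4
at [505.1 204.7 225. ] -7.0 f [2.7 1.2 5.7] w 90.7 gf 0.0 t 15.4
tool x -0.0885 y 0.4690 z -0.0550 yaw -0.136 rad | rows>= 11.5
```

```bash

python3 -m crank '[{"grip":0.0912,"x":-0.005,"y":0.03,"z":-0.012,"yaw":0},{"grip":0.0912,"x":-0.011,"y":0.06,"z":-0.024,"yaw":0},{"grip":0.0912,"x":-0.016,"y":0.09,"z":-0.036,"yaw":0},{"grip":0.0912,"x":-0.022,"y":0.12,"z":-0.048,"yaw":0},{"grip":0.0912,"x":-0.027,"y":0.15,"z":-0.06,"yaw":0}]' 25 | head -2
python3 -m crank '[{"grip":0.0912,"x":-0.005,"y":0.03,"z":0,"yaw":0},{"grip":0.0912,"x":-0.011,"y":0.06,"z":0,"yaw":0},{"grip":0.0912,"x":-0.016,"y":0.09,"z":0,"yaw":0},{"grip":0.0912,"x":-0.022,"y":0.12,"z":0,"yaw":0},{"grip":0.0912,"x":-0.027,"y":0.15,"z":0,"yaw":0}]' 25 | head -2
python3 -m crank '[{"grip":0.0912,"x":-0.006,"y":0.035,"z":0,"yaw":0},{"grip":0.0912,"x":-0.012,"y":0.07,"z":0,"yaw":0},{"grip":0.0912,"x":-0.018,"y":0.11,"z":0,"yaw":0},{"grip":0.0912,"x":-0.027,"y":0.148,"z":0,"yaw":0},{"grip":0.0912,"x":-0.027,"y":0.148,"z":0,"yaw":0}]' 25 | head -2
python3 - <<'E'
from h import *
state();m=camera_model('wrist');im=grab_frame('wrist');cv2.imwrite('pics/w8.png',im[:,:,::-1]);b=bands(m,im)
go(448.3,-258,100,0.8)
E
```

```text
time_s: 15.85
ee_pos: [454.9, 56.4, 274.6]
time_s: 16.27
ee_pos: [409.8, -89.3, 274.1]
time_s: 16.68
ee_pos: [363.6, -237.3, 273.9]
band [445.6, -214.0] 0.7 [57, 18] [288.0, 127.0]
at [ 364.6 -234.3  273.8] -7.4 f [ 0.1  0.5 -0.2] w 91.3 gf 0.0 t 16.7
tool x 0.0860 y 0.0127 z 0.1738 yaw -0.143 rad | rows>= 4.7
```

D has been knocked to about (446,-214), so I'm aiming there.

```bash

python3 -m crank '[{"grip":0.0912,"x":0.026,"y":-0.01,"z":0,"yaw":-0.05},{"grip":0.0912,"x":0.052,"y":-0.02,"z":0,"yaw":-0.1},{"grip":0.0912,"x":0.078,"y":-0.031,"z":0.01,"yaw":-0.143},{"grip":0.0912,"x":0.078,"y":-0.031,"z":0.03,"yaw":-0.143},{"grip":0.0912,"x":0.078,"y":-0.031,"z":0.06,"yaw":-0.143}]' 25 | head -3
python3 -m crank '[{"grip":0.0912,"x":0,"y":0,"z":0.03,"yaw":0},{"grip":0.0912,"x":0,"y":0,"z":0.07,"yaw":0},{"grip":0.0912,"x":0,"y":0,"z":0.11,"yaw":0},{"grip":0.0912,"x":0,"y":0,"z":0.12,"yaw":0},{"grip":0.0912,"x":0,"y":0,"z":0.12,"yaw":0}]' 25 | head -3
python3 - <<'E'
from h import *
m=camera_model('wrist');im=grab_frame('wrist');cv2.imwrite('pics/w9.png',im[:,:,::-1]);bands(m,im)
s=camera_model('side');d=grab_frame('side');k=(d.min(2)>170).astype('uint8');n,L,S,C=cv2.connectedComponentsWithStats(k)
print([(C[i].round(1).tolist(),atz(s,*C[i],40)[:2].tolist()) for i in range(1,n) if 40<S[i,4]<600])
go(446,-213.5,-4,0.8)
E
```

```text
time_s: 17.15
ee_pos: [450.4, -209.4, 215.0]
ee_rot: [179.9, -0.3, 1.4]
time_s: 17.57
ee_pos: [445.3, -208.4, 91.4]
ee_rot: [-179.8, 0.3, 1.3]
band [579.0, -120.4] 1.2 [56, 11] [164.0, 12.0]
band [450.8, -211.8] 1.3 [10, 53] [327.0, 242.0]
[([188.7, 36.3], [449.3, 1656.1]), ([153.3, 40.4], [285.4, 1655.3]), ([118.5, 39.4], [129.1, 1720.4]), ([298.2, 165.4], [662.6, 442.7]), ([329.9, 299.3], [589.6, -112.5]), ([411.4, 335.6], [726.3, -263.9]), ([350.4, 341.6], [595.3, -239.3]), ([428.4, 358.6], [735.3, -328.3]), ([354.3, 425.3], [539.1, -420.0])]
at [ 448.6 -210.5   95.2] 1.2 f [ 0.1 -0.   0.5] w 91.2 gf 0.0 t 17.7
tool x -0.0027 y 0.0030 z 0.0992 yaw 0.008 rad | rows>= 2.4
```

```bash

python3 -m crank '[{"grip":0.0912,"x":-0.001,"y":0.003,"z":0.03,"yaw":0},{"grip":0.0912,"x":-0.001,"y":0.003,"z":0.06,"yaw":0},{"grip":0.0912,"x":-0.001,"y":0.003,"z":0.085,"yaw":0},{"grip":0.0912,"x":-0.001,"y":0.003,"z":0.097,"yaw":0},{"grip":0.0912,"x":-0.001,"y":0.003,"z":0.097,"yaw":0}]' 25 | sed -n 2,4p
python3 -m crank '[{"grip":0.055,"x":0,"y":0,"z":0,"yaw":0},{"grip":0.055,"x":0,"y":0,"z":0,"yaw":0},{"grip":0.055,"x":0,"y":0,"z":0,"yaw":0},{"grip":0.055,"x":0,"y":0,"z":0,"yaw":0},{"grip":0.055,"x":0,"y":0,"z":0,"yaw":0}]' 25
python3 - <<'E'
from h import *
go(488,97.3,119,-7)
E
```

```text
ee_pos: [446.7, -213.5, -3.3]
ee_rot: [-180.0, 0.0, 1.2]
force: [-0.1, -0.1, 0.6]
time_s: 18.5
ee_pos: [447.0, -213.8, -2.2]
ee_rot: [179.9, -0.1, 1.2]
force: [0.3, -0.5, 1.1]
gripper_width: 61.6
gripper_force: 25.0
at [ 447.  -213.8   -2.2] 1.2 f [ 0.3 -0.5  1.1] w 61.6 gf 25.0 t 18.5
tool x 0.0474 y -0.3102 z -0.1212 yaw 0.143 rad | rows>= 8.1
```

```bash

python3 -m crank '[{"grip":0.055,"x":0,"y":0,"z":-0.015,"yaw":0},{"grip":0.055,"x":0,"y":0,"z":-0.04,"yaw":0},{"grip":0.055,"x":0,"y":0,"z":-0.07,"yaw":0},{"grip":0.055,"x":0,"y":0,"z":-0.1,"yaw":0},{"grip":0.055,"x":0,"y":0,"z":-0.121,"yaw":0}]' 25 | tail -2
python3 -m crank '[{"grip":0.055,"x":0.004,"y":-0.025,"z":0,"yaw":0},{"grip":0.055,"x":0.009,"y":-0.055,"z":0,"yaw":0},{"grip":0.055,"x":0.014,"y":-0.09,"z":0,"yaw":0},{"grip":0.055,"x":0.019,"y":-0.122,"z":0,"yaw":0},{"grip":0.055,"x":0.0237,"y":-0.155,"z":0,"yaw":0}]' 25 | tail -2
python3 -m crank '[{"grip":0.055,"x":0.005,"y":-0.035,"z":0,"yaw":0.03},{"grip":0.055,"x":0.01,"y":-0.07,"z":0,"yaw":0.06},{"grip":0.055,"x":0.015,"y":-0.105,"z":0,"yaw":0.09},{"grip":0.055,"x":0.02,"y":-0.135,"z":0,"yaw":0.12},{"grip":0.055,"x":0.0237,"y":-0.155,"z":0,"yaw":0.143}]' 25 | tail -2
python3 -m crank '[{"grip":0.055,"x":0,"y":0,"z":0,"yaw":0},{"grip":0.055,"x":0,"y":0,"z":0,"yaw":0},{"grip":0.055,"x":0,"y":0,"z":0,"yaw":0},{"grip":0.055,"x":0,"y":0,"z":0,"yaw":0},{"grip":0.055,"x":0,"y":0,"z":0,"yaw":0}]' 25 | tail -1
python3 - <<'E'
from h import *
go(487,97.3,3.8,-7)
E
```

```text
gripper_width: 61.8
gripper_force: 25.0
gripper_width: 62.1
gripper_force: 25.0
gripper_width: 62.0
gripper_force: 25.0
gripper_force: 25.0
at [486.9  96.4 117.6] -7.1 f [ 0.2 -0.1 -2. ] w 61.8 gf 25.0 t 20.2
tool x -0.0000 y -0.0009 z 0.1138 yaw -0.001 rad | rows>= 2.7
```

```bash

python3 -m crank '[{"grip":0.055,"x":0,"y":-0.001,"z":0.03,"yaw":0},{"grip":0.055,"x":0,"y":-0.001,"z":0.06,"yaw":0},{"grip":0.055,"x":0,"y":-0.001,"z":0.085,"yaw":0},{"grip":0.055,"x":0,"y":-0.001,"z":0.1,"yaw":0},{"grip":0.055,"x":0,"y":-0.001,"z":0.106,"yaw":0}]' 25 | sed -n 2,4p
python3 -m crank '[{"grip":0.055,"x":0,"y":0,"z":0.002,"yaw":0},{"grip":0.055,"x":0,"y":0,"z":0.004,"yaw":0},{"grip":0.055,"x":0,"y":0,"z":0.006,"yaw":0},{"grip":0.055,"x":0,"y":0,"z":0.0075,"yaw":0},{"grip":0.055,"x":0,"y":0,"z":0.008,"yaw":0}]' 25
```

```text
ee_pos: [485.3, 97.2, 9.4]
ee_rot: [179.9, 0.3, -7.1]
force: [-0.1, -0.3, -2.0]
time_s: 21.0
ee_pos: [487.8, 98.5, 4.2]
ee_rot: [-180.0, -0.1, -7.0]
force: [0.3, -0.5, -1.8]
gripper_width: 62.0
gripper_force: 25.0
```

```bash

python3 -m crank '[{"grip":0.055,"x":0,"y":0,"z":0.001,"yaw":0},{"grip":0.055,"x":0,"y":0,"z":0.0015,"yaw":0},{"grip":0.055,"x":0,"y":0,"z":0.0015,"yaw":0},{"grip":0.055,"x":0,"y":0,"z":0.0015,"yaw":0},{"grip":0.055,"x":0,"y":0,"z":0.0015,"yaw":0}]' 25
python3 -m crank '[{"grip":0.074,"x":0,"y":0,"z":0,"yaw":0},{"grip":0.074,"x":0,"y":0,"z":0,"yaw":0},{"grip":0.074,"x":0,"y":0,"z":0,"yaw":0},{"grip":0.074,"x":0,"y":0,"z":-0.01,"yaw":0},{"grip":0.074,"x":0,"y":0,"z":-0.03,"yaw":0}]' 25 | tail -2
python3 -m crank '[{"grip":0.074,"x":0,"y":0,"z":-0.04,"yaw":0},{"grip":0.074,"x":0,"y":0,"z":-0.08,"yaw":0},{"grip":0.0912,"x":0,"y":0,"z":-0.12,"yaw":0},{"grip":0.0912,"x":0,"y":0,"z":-0.16,"yaw":0},{"grip":0.0912,"x":0,"y":0,"z":-0.2,"yaw":0}]' 25 | head -2
python3 -m crank '[{"grip":0.0912,"x":0.004,"y":0.026,"z":-0.02,"yaw":0},{"grip":0.0912,"x":0.009,"y":0.054,"z":-0.03,"yaw":0},{"grip":0.0912,"x":0.014,"y":0.084,"z":-0.03,"yaw":0},{"grip":0.0912,"x":0.018,"y":0.11,"z":-0.03,"yaw":0},{"grip":0.0912,"x":0.023,"y":0.135,"z":-0.03,"yaw":0}]' 25 | head -2
python3 -m crank '[{"grip":0.0912,"x":0.006,"y":0.034,"z":0,"yaw":0},{"grip":0.0912,"x":0.012,"y":0.068,"z":0,"yaw":0},{"grip":0.0912,"x":0.017,"y":0.102,"z":0,"yaw":0},{"grip":0.0912,"x":0.022,"y":0.135,"z":0,"yaw":0},{"grip":0.0912,"x":0.022,"y":0.135,"z":0,"yaw":0}]' 25 | head -2
python3 - <<'E'
from h import *
m=camera_model('wrist');im=grab_frame('wrist');cv2.imwrite('pics/w10.png',im[:,:,::-1]);bands(m,im)
s=camera_model('side');d=grab_frame('side');k=(d.min(2)>170).astype('uint8');n,L,S,C=cv2.connectedComponentsWithStats(k)
print([(C[i].round(1).tolist(),atz(s,*C[i],40)[:2].tolist()) for i in range(1,n) if 40<S[i,4]<600 and C[i][1]>170])
go(591,-116,100,-12)
E
```

```text
time_s: 21.42
ee_pos: [487.8, 98.5, 3.8]
ee_rot: [-180.0, -0.1, -7.0]
force: [-2.0, -0.4, 8.0]
gripper_width: 61.7
gripper_force: 25.0
gripper_width: 74.1
gripper_force: 0.0
time_s: 22.25
ee_pos: [486.7, 98.4, 235.0]
time_s: 22.67
ee_pos: [493.2, -39.7, 263.3]
time_s: 23.08
ee_pos: [498.8, -180.2, 262.4]
band [709.7, 58.6] -7.2 [72, 26] [39.0, 16.0]
band [593.6, -243.6] -3.4 [56, 18] [372.0, 102.0]
band [588.2, -119.5] -11.3 [19, 57] [249.0, 124.0]
band [546.6, -378.2] -6.0 [51, 19] [509.0, 133.0]
[([261.8, 219.1], [499.2, 220.0]), ([329.9, 299.2], [589.8, -112.2]), ([411.3, 335.7], [726.1, -264.2]), ([350.4, 341.6], [595.3, -239.1]), ([428.4, 358.7], [735.4, -328.5]), ([354.3, 425.3], [539.2, -420.0])]
at [ 498.7 -175.8  262.3] -7.1 f [ 0.2  0.8 -0.1] w 91.1 gf 0.0 t 23.2
tool x 0.0842 y -0.0708 z 0.1623 yaw 0.085 rad | rows>= 4.7
```

```bash

python3 -m crank '[{"grip":0.0912,"x":0.027,"y":-0.022,"z":0,"yaw":0.03},{"grip":0.0912,"x":0.055,"y":-0.045,"z":0,"yaw":0.06},{"grip":0.0912,"x":0.083,"y":-0.0686,"z":0.01,"yaw":0.078},{"grip":0.0912,"x":0.083,"y":-0.0686,"z":0.03,"yaw":0.078},{"grip":0.0912,"x":0.083,"y":-0.0686,"z":0.06,"yaw":0.078}]' 25 | head -3
python3 -m crank '[{"grip":0.0912,"x":0,"y":0,"z":0.04,"yaw":0},{"grip":0.0912,"x":0,"y":0,"z":0.08,"yaw":0},{"grip":0.0912,"x":0,"y":0,"z":0.107,"yaw":0},{"grip":0.0912,"x":0,"y":0,"z":0.107,"yaw":0},{"grip":0.0912,"x":0,"y":0,"z":0.107,"yaw":0}]' 25 | head -3
python3 - <<'E'
from h import *
go(589.5,-118,-4,-11.6)
E
```

```text
time_s: 23.6
ee_pos: [592.7, -114.2, 203.8]
ee_rot: [-180.0, -0.3, -11.2]
time_s: 24.02
ee_pos: [589.1, -115.6, 94.8]
ee_rot: [-180.0, 0.1, -11.4]
at [ 589.1 -115.6   94.8] -11.4 f [0.1 0.3 1. ] w 91.1 gf 0.0 t 24.0
tool x 0.0008 y 0.0023 z 0.0988 yaw 0.004 rad | rows>= 2.4
```

```bash

python3 -m crank '[{"grip":0.0912,"x":0.001,"y":0.002,"z":0.03,"yaw":0.004},{"grip":0.0912,"x":0.001,"y":0.002,"z":0.06,"yaw":0.004},{"grip":0.0912,"x":0.001,"y":0.002,"z":0.085,"yaw":0.004},{"grip":0.0912,"x":0.001,"y":0.002,"z":0.098,"yaw":0.004},{"grip":0.0912,"x":0.001,"y":0.002,"z":0.098,"yaw":0.004}]' 25 | sed -n 2,4p
python3 -m crank '[{"grip":0.055,"x":0,"y":0,"z":0,"yaw":0},{"grip":0.055,"x":0,"y":0,"z":0,"yaw":0},{"grip":0.055,"x":0,"y":0,"z":0,"yaw":0},{"grip":0.055,"x":0,"y":0,"z":0,"yaw":0},{"grip":0.055,"x":0,"y":0,"z":0,"yaw":0}]' 25
python3 - <<'E'
from h import *
go(617,81.5,119,-7)
E
```

```text
ee_pos: [590.4, -118.6, -2.9]
ee_rot: [-180.0, 0.1, -11.7]
force: [0.2, 0.7, -0.6]
time_s: 24.85
ee_pos: [591.2, -119.3, -1.5]
ee_rot: [180.0, -0.1, -11.7]
force: [0.2, -0.3, 0.3]
gripper_width: 61.7
gripper_force: 25.0
at [ 591.2 -119.3   -1.5] -11.7 f [ 0.2 -0.3  0.3] w 61.7 gf 25.0 t 24.9
tool x -0.0155 y -0.2019 z -0.1205 yaw -0.082 rad | rows>= 5.7
```

```bash

python3 -m crank '[{"grip":0.055,"x":0,"y":0,"z":-0.015,"yaw":0},{"grip":0.055,"x":0,"y":0,"z":-0.04,"yaw":0},{"grip":0.055,"x":0,"y":0,"z":-0.07,"yaw":0},{"grip":0.055,"x":0,"y":0,"z":-0.1,"yaw":0},{"grip":0.055,"x":0,"y":0,"z":-0.1205,"yaw":0}]' 25 | tail -2
python3 -m crank '[{"grip":0.055,"x":-0.001,"y":-0.015,"z":0,"yaw":0},{"grip":0.055,"x":-0.002,"y":-0.035,"z":0,"yaw":0},{"grip":0.055,"x":-0.004,"y":-0.06,"z":0,"yaw":0},{"grip":0.055,"x":-0.006,"y":-0.085,"z":0,"yaw":0},{"grip":0.055,"x":-0.008,"y":-0.11,"z":0,"yaw":0}]' 25 | tail -2
python3 -m crank '[{"grip":0.055,"x":-0.002,"y":-0.025,"z":0,"yaw":-0.02},{"grip":0.055,"x":-0.004,"y":-0.05,"z":0,"yaw":-0.04},{"grip":0.055,"x":-0.006,"y":-0.075,"z":0,"yaw":-0.06},{"grip":0.055,"x":-0.0075,"y":-0.092,"z":0,"yaw":-0.082},{"grip":0.055,"x":-0.0075,"y":-0.092,"z":0,"yaw":-0.082}]' 25 | tail -2
python3 -m crank '[{"grip":0.055,"x":0,"y":0,"z":0,"yaw":0},{"grip":0.055,"x":0,"y":0,"z":0,"yaw":0},{"grip":0.055,"x":0,"y":0,"z":0,"yaw":0},{"grip":0.055,"x":0,"y":0,"z":0,"yaw":0},{"grip":0.055,"x":0,"y":0,"z":0,"yaw":0}]' 25 | tail -1
python3 - <<'E'
from h import *
go(617,81.5,4.3,-7)
E
```

```text
gripper_width: 61.7
gripper_force: 25.0
gripper_width: 61.8
gripper_force: 25.0
gripper_width: 61.8
gripper_force: 25.0
gripper_force: 25.0
at [616.   80.9 117.6] -7.1 f [-0.7 -0.6 -1.4] w 61.5 gf 25.0 t 26.5
tool x 0.0009 y -0.0008 z 0.1133 yaw -0.001 rad | rows>= 2.7
```

```bash

python3 -m crank '[{"grip":0.055,"x":0.001,"y":-0.001,"z":0.03,"yaw":0},{"grip":0.055,"x":0.001,"y":-0.001,"z":0.06,"yaw":0},{"grip":0.055,"x":0.001,"y":-0.001,"z":0.085,"yaw":0},{"grip":0.055,"x":0.001,"y":-0.001,"z":0.1,"yaw":0},{"grip":0.055,"x":0.001,"y":-0.001,"z":0.106,"yaw":0}]' 25 | sed -n 2,4p
python3 -m crank '[{"grip":0.055,"x":0,"y":0,"z":0.002,"yaw":0},{"grip":0.055,"x":0,"y":0,"z":0.004,"yaw":0},{"grip":0.055,"x":0,"y":0,"z":0.006,"yaw":0},{"grip":0.055,"x":0,"y":0,"z":0.0075,"yaw":0},{"grip":0.055,"x":0,"y":0,"z":0.0085,"yaw":0}]' 25
```

```text
ee_pos: [615.2, 81.8, 8.8]
ee_rot: [179.9, 0.3, -7.1]
force: [-0.6, 0.4, -1.2]
time_s: 27.35
ee_pos: [618.1, 82.7, 4.5]
ee_rot: [-180.0, -0.1, -7.0]
force: [-3.0, -0.3, 9.5]
gripper_width: 61.9
gripper_force: 25.0
```

```bash

python3 -m crank '[{"grip":0.074,"x":0,"y":0,"z":0,"yaw":0},{"grip":0.074,"x":0,"y":0,"z":0,"yaw":0},{"grip":0.074,"x":0,"y":0,"z":0,"yaw":0},{"grip":0.074,"x":0,"y":0,"z":-0.01,"yaw":0},{"grip":0.074,"x":0,"y":0,"z":-0.03,"yaw":0}]' 25 | tail -2
python3 -m crank '[{"grip":0.074,"x":0,"y":0,"z":-0.04,"yaw":0},{"grip":0.074,"x":0,"y":0,"z":-0.08,"yaw":0},{"grip":0.0912,"x":0,"y":0,"z":-0.12,"yaw":0},{"grip":0.0912,"x":0,"y":0,"z":-0.16,"yaw":0},{"grip":0.0912,"x":0,"y":0,"z":-0.2,"yaw":0}]' 25 | head -2
python3 -m crank '[{"grip":0.0912,"x":-0.006,"y":0.03,"z":-0.02,"yaw":0},{"grip":0.0912,"x":-0.013,"y":0.06,"z":-0.03,"yaw":0},{"grip":0.0912,"x":-0.02,"y":0.095,"z":-0.03,"yaw":0},{"grip":0.0912,"x":-0.027,"y":0.13,"z":-0.03,"yaw":0},{"grip":0.0912,"x":-0.034,"y":0.162,"z":-0.03,"yaw":0}]' 25 | head -2
python3 -m crank '[{"grip":0.0912,"x":-0.008,"y":0.037,"z":0,"yaw":0},{"grip":0.0912,"x":-0.016,"y":0.074,"z":0,"yaw":0},{"grip":0.0912,"x":-0.024,"y":0.111,"z":0,"yaw":0},{"grip":0.0912,"x":-0.031,"y":0.145,"z":0,"yaw":0},{"grip":0.0912,"x":-0.035,"y":0.162,"z":0,"yaw":0}]' 25 | head -2
python3 -m crank '[{"grip":0.0912,"x":0,"y":0,"z":0,"yaw":0},{"grip":0.0912,"x":0,"y":0,"z":0,"yaw":0},{"grip":0.0912,"x":0,"y":0,"z":0,"yaw":0},{"grip":0.0912,"x":0,"y":0,"z":0,"yaw":0},{"grip":0.0912,"x":0,"y":0,"z":0,"yaw":0}]' 25 | head -2
python3 - <<'E'
from h import *
m=camera_model('wrist');im=grab_frame('wrist');cv2.imwrite('pics/w11.png',im[:,:,::-1]);bands(m,im)
s=camera_model('side');d=grab_frame('side');k=(d.min(2)>170).astype('uint8');n,L,S,C=cv2.connectedComponentsWithStats(k)
print([(C[i].round(1).tolist(),atz(s,*C[i],40)[:2].tolist()) for i in range(1,n) if 40<S[i,4]<600 and C[i][1]>170])
go(594.5,-242,95,-3.7)
E
```

```text
gripper_width: 74.1
gripper_force: 0.0
time_s: 28.18
ee_pos: [616.7, 82.6, 236.2]
time_s: 28.6
ee_pos: [562.9, -75.6, 264.4]
time_s: 29.02
ee_pos: [507.6, -233.9, 264.1]
time_s: 29.43
ee_pos: [509.7, -229.4, 263.3]
band [719.3, 11.4] -6.8 [76, 27] [40.0, 16.0]
band [689.1, -292.8] -6.9 [61, 13] [366.0, 8.0]
band [593.6, -244.2] -3.5 [57, 19] [326.0, 120.0]
[([261.8, 219.1], [499.1, 219.8]), ([265.8, 243.4], [488.6, 119.9]), ([411.3, 335.7], [726.0, -264.2]), ([350.4, 341.6], [595.3, -239.1]), ([428.4, 358.6], [735.3, -328.3]), ([354.3, 425.3], [539.1, -420.0])]
at [ 509.6 -229.6  263.2] -6.9 f [ 0.1 -0.7  0.1] w 91.4 gf 0.0 t 29.5
tool x 0.0858 y 0.0021 z 0.1682 yaw -0.056 rad | rows>= 4.5
```

```bash

python3 -m crank '[{"grip":0.0912,"x":0.028,"y":0.001,"z":0,"yaw":-0.02},{"grip":0.0912,"x":0.057,"y":0.002,"z":0,"yaw":-0.04},{"grip":0.0912,"x":0.0857,"y":0.003,"z":0.01,"yaw":-0.058},{"grip":0.0912,"x":0.0857,"y":0.003,"z":0.03,"yaw":-0.058},{"grip":0.0912,"x":0.0857,"y":0.003,"z":0.06,"yaw":-0.058}]' 25 | head -3
python3 -m crank '[{"grip":0.0912,"x":0,"y":0,"z":0.04,"yaw":0},{"grip":0.0912,"x":0,"y":0,"z":0.08,"yaw":0},{"grip":0.0912,"x":0,"y":0,"z":0.108,"yaw":0},{"grip":0.0912,"x":0,"y":0,"z":0.108,"yaw":0},{"grip":0.0912,"x":0,"y":0,"z":0.108,"yaw":0}]' 25 | head -3
python3 - <<'E'
from h import *
go(594.3,-243,-4,-3.5)
E
```

```text
time_s: 29.95
ee_pos: [597.2, -244.1, 204.2]
ee_rot: [179.9, -0.3, -3.6]
time_s: 30.37
ee_pos: [593.5, -243.2, 94.2]
ee_rot: [-179.9, 0.2, -3.6]
at [ 593.5 -243.2   94.2] -3.6 f [1.6 0.1 1.5] w 91.1 gf 0.0 t 30.4
tool x 0.0007 y -0.0003 z 0.0982 yaw -0.002 rad | rows>= 2.4
```

```bash

python3 -m crank '[{"grip":0.0912,"x":0,"y":0,"z":0.03,"yaw":0},{"grip":0.0912,"x":0,"y":0,"z":0.06,"yaw":0},{"grip":0.0912,"x":0,"y":0,"z":0.085,"yaw":0},{"grip":0.0912,"x":0,"y":0,"z":0.098,"yaw":0},{"grip":0.0912,"x":0,"y":0,"z":0.098,"yaw":0}]' 25 | sed -n 2,4p
python3 -m crank '[{"grip":0.055,"x":0,"y":0,"z":0,"yaw":0},{"grip":0.055,"x":0,"y":0,"z":0,"yaw":0},{"grip":0.055,"x":0,"y":0,"z":0,"yaw":0},{"grip":0.055,"x":0,"y":0,"z":0,"yaw":0},{"grip":0.055,"x":0,"y":0,"z":0,"yaw":0}]' 25
python3 - <<'E'
from h import *
go(630,186.7,119,-7)
E
```

```text
ee_pos: [594.1, -243.8, -3.2]
ee_rot: [-180.0, 0.1, -3.7]
force: [-0.1, 0.3, -0.4]
time_s: 31.2
ee_pos: [594.8, -244.3, -1.4]
ee_rot: [180.0, -0.1, -3.7]
force: [-0.1, -0.8, 0.6]
gripper_width: 61.6
gripper_force: 25.0
at [ 594.8 -244.3   -1.4] -3.7 f [-0.1 -0.8  0.6] w 61.6 gf 25.0 t 31.2
tool x 0.0074 y -0.4324 z -0.1204 yaw 0.058 rad | rows>= 10.8
```

```bash

python3 -m crank '[{"grip":0.055,"x":0,"y":0,"z":-0.015,"yaw":0},{"grip":0.055,"x":0,"y":0,"z":-0.04,"yaw":0},{"grip":0.055,"x":0,"y":0,"z":-0.07,"yaw":0},{"grip":0.055,"x":0,"y":0,"z":-0.1,"yaw":0},{"grip":0.055,"x":0,"y":0,"z":-0.1205,"yaw":0}]' 25 | tail -2
python3 -m crank '[{"grip":0.055,"x":0,"y":-0.02,"z":0,"yaw":0},{"grip":0.055,"x":0.001,"y":-0.05,"z":0,"yaw":0},{"grip":0.055,"x":0.001,"y":-0.082,"z":0,"yaw":0},{"grip":0.055,"x":0.002,"y":-0.115,"z":0,"yaw":0},{"grip":0.055,"x":0.0025,"y":-0.148,"z":0,"yaw":0}]' 25 | tail -2
python3 -m crank '[{"grip":0.055,"x":0,"y":-0.032,"z":0,"yaw":0},{"grip":0.055,"x":0.001,"y":-0.064,"z":0,"yaw":0},{"grip":0.055,"x":0.001,"y":-0.096,"z":0,"yaw":0},{"grip":0.055,"x":0.002,"y":-0.128,"z":0,"yaw":0},{"grip":0.055,"x":0.0025,"y":-0.16,"z":0,"yaw":0}]' 25 | tail -2
python3 -m crank '[{"grip":0.055,"x":0.001,"y":-0.03,"z":0,"yaw":0.015},{"grip":0.055,"x":0.001,"y":-0.06,"z":0,"yaw":0.03},{"grip":0.055,"x":0.002,"y":-0.09,"z":0,"yaw":0.045},{"grip":0.055,"x":0.0025,"y":-0.112,"z":0,"yaw":0.058},{"grip":0.055,"x":0.0025,"y":-0.1244,"z":0,"yaw":0.058}]' 25 | tail -2
python3 -m crank '[{"grip":0.055,"x":0,"y":0,"z":0,"yaw":0},{"grip":0.055,"x":0,"y":0,"z":0,"yaw":0},{"grip":0.055,"x":0,"y":0,"z":0,"yaw":0},{"grip":0.055,"x":0,"y":0,"z":0,"yaw":0},{"grip":0.055,"x":0,"y":0,"z":0,"yaw":0}]' 25 | tail -1
python3 - <<'E'
from h import *
go(630,187.5,4.4,-7)
E
```

```text
gripper_width: 61.8
gripper_force: 25.0
gripper_width: 61.4
gripper_force: 25.0
gripper_width: 62.0
gripper_force: 25.0
gripper_width: 61.7
gripper_force: 25.0
gripper_force: 25.0
at [629.2 185.6 117.7] -7.1 f [-0.4 -0.5 -0.7] w 62.1 gf 25.0 t 33.3
tool x 0.0005 y -0.0020 z 0.1133 yaw -0.002 rad | rows>= 2.7
```

```bash

python3 -m crank '[{"grip":0.055,"x":0.001,"y":-0.001,"z":0.03,"yaw":0},{"grip":0.055,"x":0.001,"y":-0.001,"z":0.06,"yaw":0},{"grip":0.055,"x":0.001,"y":-0.001,"z":0.085,"yaw":0},{"grip":0.055,"x":0.001,"y":-0.001,"z":0.1,"yaw":0},{"grip":0.055,"x":0.001,"y":-0.001,"z":0.106,"yaw":0}]' 25 | sed -n 2,4p
python3 -m crank '[{"grip":0.055,"x":0,"y":0,"z":0.002,"yaw":0},{"grip":0.055,"x":0,"y":0,"z":0.004,"yaw":0},{"grip":0.055,"x":0,"y":0,"z":0.006,"yaw":0},{"grip":0.055,"x":0,"y":0,"z":0.0075,"yaw":0},{"grip":0.055,"x":0,"y":0,"z":0.0085,"yaw":0}]' 25
```

```text
ee_pos: [628.3, 186.3, 8.6]
ee_rot: [179.9, 0.3, -7.1]
force: [-1.0, -0.3, -0.7]
time_s: 34.12
ee_pos: [631.1, 188.1, 4.6]
ee_rot: [-180.0, -0.1, -7.0]
force: [-2.0, -0.5, 7.2]
gripper_width: 62.0
gripper_force: 25.0
```

```bash

python3 -m crank '[{"grip":0.074,"x":0,"y":0,"z":0,"yaw":0},{"grip":0.074,"x":0,"y":0,"z":0,"yaw":0},{"grip":0.074,"x":0,"y":0,"z":0,"yaw":0},{"grip":0.074,"x":0,"y":0,"z":-0.01,"yaw":0},{"grip":0.074,"x":0,"y":0,"z":-0.03,"yaw":0}]' 25 | tail -2
python3 -m crank '[{"grip":0.074,"x":0,"y":0,"z":-0.04,"yaw":0},{"grip":0.074,"x":0,"y":0,"z":-0.08,"yaw":0},{"grip":0.074,"x":0,"y":0,"z":-0.12,"yaw":0},{"grip":0.06,"x":0,"y":0,"z":-0.16,"yaw":0},{"grip":0.06,"x":0,"y":0,"z":-0.2,"yaw":0}]' 15 | head -2
python3 -m crank '[{"grip":0.06,"x":-0.03,"y":0.002,"z":-0.01,"yaw":0},{"grip":0.06,"x":-0.068,"y":0.004,"z":-0.02,"yaw":0},{"grip":0.06,"x":-0.106,"y":0.006,"z":-0.03,"yaw":0},{"grip":0.06,"x":-0.146,"y":0.009,"z":-0.03,"yaw":0},{"grip":0.06,"x":-0.185,"y":0.012,"z":-0.03,"yaw":0}]' 15 | head -2
python3 -m crank '[{"grip":0.06,"x":-0.015,"y":0,"z":0,"yaw":0},{"grip":0.06,"x":-0.015,"y":0,"z":0,"yaw":0},{"grip":0.06,"x":-0.015,"y":0,"z":0,"yaw":0},{"grip":0.06,"x":-0.015,"y":0,"z":0,"yaw":0},{"grip":0.06,"x":-0.015,"y":0,"z":0,"yaw":0}]' 15 | head -2
python3 - <<'E'
from h import *
m=camera_model('wrist');im=grab_frame('wrist');cv2.imwrite('pics/w12.png',im[:,:,::-1]);bands(m,im)
snap('scene','s12.png');snap('side','d12.png')
a=cv2.resize(cv2.imread('pics/w12.png'),(480,360));b=cv2.imread('pics/s12.png')[170:300,300:450];c=cv2.imread('pics/d12.png')[170:300,220:370]
bc=np.vstack([cv2.resize(x,(208,180),interpolation=2) for x in(b,c)])
cv2.imwrite('pics/c12.png',np.hstack([a,bc]))
go(426.3,377.1,79,14.2)
print(proj(m,[426.3,377.1,124])*.75)
E
```

```text
gripper_width: 73.8
gripper_force: 0.0
time_s: 34.95
ee_pos: [629.8, 187.8, 236.2]
time_s: 35.37
ee_pos: [443.5, 198.5, 264.5]
time_s: 35.78
ee_pos: [431.6, 200.4, 263.1]
band [640.2, 403.3] -6.9 [51, 20] [80.0, 12.0]
band [486.4, 96.9] -7.0 [21, 58] [416.0, 138.0]
band [498.0, 203.3] -7.0 [57, 20] [310.0, 140.0]
at [431.2 200.3 262.7] -7.0 f [ 0.6  0.  -0. ] w 60.1 gf 0.0 t 35.9
tool x -0.0265 y -0.1749 z 0.1837 yaw -0.371 rad | rows>= 6.1
[ 93.9   186.225]
```

View pics/c12.png

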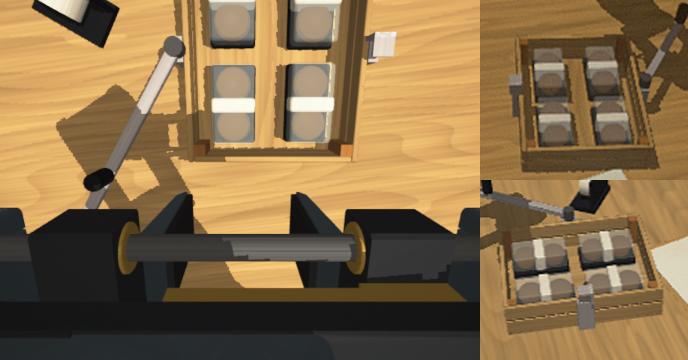

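All four packs are flat at their places inside the crate and the bar grip is where it was left, at (95,182) in the composite. Now I'll grip the bar again.

```bash

python3 -m crank '[{"grip":0.06,"x":-0.005,"y":-0.035,"z":0,"yaw":-0.075},{"grip":0.06,"x":-0.01,"y":-0.07,"z":0,"yaw":-0.15},{"grip":0.06,"x":-0.016,"y":-0.105,"z":0,"yaw":-0.225},{"grip":0.06,"x":-0.021,"y":-0.14,"z":0,"yaw":-0.3},{"grip":0.06,"x":-0.0265,"y":-0.175,"z":0,"yaw":-0.371}]' 15 | head -3
python3 -m crank '[{"grip":0.06,"x":0,"y":0,"z":0,"yaw":0},{"grip":0.06,"x":0,"y":0,"z":0.03,"yaw":0},{"grip":0.06,"x":0,"y":0,"z":0.06,"yaw":0},{"grip":0.06,"x":0,"y":0,"z":0.09,"yaw":0},{"grip":0.06,"x":0,"y":0,"z":0.1,"yaw":0}]' 15 | head -3
python3 - <<'E'
from h import *
go(426.3,377.1,79,14.2)
E
```

```text
time_s: 36.35
ee_pos: [425.7, 378.9, 262.6]
ee_rot: [180.0, 0.0, 14.4]
time_s: 36.77
ee_pos: [423.5, 375.2, 158.3]
ee_rot: [179.8, 0.5, 14.2]
at [423.5 375.2 158.3] 14.2 f [-1.  -0.3 -0.5] w 60.1 gf 0.0 t 36.8
tool x 0.0032 y -0.0012 z 0.0793 yaw 0.000 rad | rows>= 1.9
```

```bash

python3 -m crank '[{"grip":0.06,"x":0.001,"y":0,"z":0.025,"yaw":0},{"grip":0.06,"x":0.001,"y":0,"z":0.05,"yaw":0},{"grip":0.06,"x":0.001,"y":0,"z":0.07,"yaw":0},{"grip":0.06,"x":0.001,"y":0,"z":0.08,"yaw":0},{"grip":0.06,"x":0.001,"y":0,"z":0.082,"yaw":0}]' 15 | sed -n 2,4p
python3 -m crank '[{"grip":0.015,"x":0,"y":0,"z":0,"yaw":0},{"grip":0.015,"x":0,"y":0,"z":0,"yaw":0},{"grip":0.015,"x":0,"y":0,"z":0,"yaw":0},{"grip":0.015,"x":0,"y":0,"z":0,"yaw":0},{"grip":0.015,"x":0,"y":0,"z":0,"yaw":0}]' 15
python3 - <<'E'
from h import *
st=state();w=np.radians(st['ee_rot'][2]);px,py=572.5,262
f0=np.arctan2(px-st['ee_pos'][0],py-st['ee_pos'][1]);print(f0,np.hypot(px-st['ee_pos'][0],py-st['ee_pos'][1]))
g=lambda f:185.5*np.array([-np.sin(f),-np.cos(f)])
fs=np.linspace(f0,.16,26)
for k in range(5):
    for i in range(1,6):
        d=g(fs[5*k+i])-g(fs[5*k]); print('%.4f %.4f'%((d[0]*np.cos(w)+d[1]*np.sin(w))/1e3,(d[0]*np.sin(w)-d[1]*np.cos(w))/1e3),end=' | ')
    print()
E
```

```text
ee_pos: [426.0, 376.7, 79.6]
ee_rot: [179.9, 0.2, 14.2]
force: [0.4, -0.6, -0.1]
time_s: 37.6
ee_pos: [426.7, 377.9, 82.1]
ee_rot: [-180.0, -0.1, 14.3]
force: [0.1, 0.2, 1.0]
gripper_width: 29.4
gripper_force: 0.0
2.2427388742955845 186.23813913527323
-0.0119 0.0099 | -0.0229 0.0207 | -0.0330 0.0324 | -0.0421 0.0448 | -0.0501 0.0581 | 
-0.0069 0.0138 | -0.0126 0.0282 | -0.0171 0.0430 | -0.0204 0.0581 | -0.0224 0.0734 | 
-0.0007 0.0154 | -0.0001 0.0309 | 0.0017 0.0462 | 0.0049 0.0613 | 0.0092 0.0762 | 
0.0056 0.0144 | 0.0124 0.0283 | 0.0203 0.0416 | 0.0293 0.0541 | 0.0393 0.0659 | 
0.0109 0.0109 | 0.0228 0.0209 | 0.0354 0.0298 | 0.0487 0.0377 | 0.0626 0.0444 |
```

```bash

python3 -m crank '[{"grip":0.015,"x":0,"y":0,"z":0.003,"yaw":0},{"grip":0.015,"x":0,"y":0,"z":0.003,"yaw":0},{"grip":0.015,"x":0,"y":0,"z":0.003,"yaw":0},{"grip":0.015,"x":0,"y":0,"z":0.003,"yaw":0},{"grip":0.015,"x":0,"y":0,"z":0.003,"yaw":0}]' 15
python3 -m crank '[{"grip":0.015,"x":-0.0119,"y":0.0099,"z":0,"yaw":0},{"grip":0.015,"x":-0.0229,"y":0.0207,"z":0,"yaw":0},{"grip":0.015,"x":-0.033,"y":0.0324,"z":0,"yaw":0},{"grip":0.015,"x":-0.0421,"y":0.0448,"z":0,"yaw":0},{"grip":0.015,"x":-0.0501,"y":0.0581,"z":0,"yaw":0}]' 15
python3 -m crank '[{"grip":0.015,"x":-0.0069,"y":0.0138,"z":0,"yaw":0},{"grip":0.015,"x":-0.0126,"y":0.0282,"z":0,"yaw":0},{"grip":0.015,"x":-0.0171,"y":0.043,"z":0,"yaw":0},{"grip":0.015,"x":-0.0204,"y":0.0581,"z":0,"yaw":0},{"grip":0.015,"x":-0.0224,"y":0.0734,"z":0,"yaw":0}]' 15
python3 -m crank '[{"grip":0.015,"x":-0.0007,"y":0.0154,"z":0,"yaw":0},{"grip":0.015,"x":-0.0001,"y":0.0309,"z":0,"yaw":0},{"grip":0.015,"x":0.0017,"y":0.0462,"z":0,"yaw":0},{"grip":0.015,"x":0.0049,"y":0.0613,"z":0,"yaw":0},{"grip":0.015,"x":0.0092,"y":0.0762,"z":0,"yaw":0}]' 15
python3 -m crank '[{"grip":0.015,"x":0.0056,"y":0.0144,"z":0,"yaw":0},{"grip":0.015,"x":0.0124,"y":0.0283,"z":0,"yaw":0},{"grip":0.015,"x":0.0203,"y":0.0416,"z":0,"yaw":0},{"grip":0.015,"x":0.0293,"y":0.0541,"z":0,"yaw":0},{"grip":0.015,"x":0.0393,"y":0.0659,"z":0,"yaw":0}]' 15
python3 - <<'E'
from h import *
st=state();w=np.radians(st['ee_rot'][2]);px,py=572.5,262
f0=np.arctan2(px-st['ee_pos'][0],py-st['ee_pos'][1]);print(f0,'a',f0-.122)
g=lambda f:185.5*np.array([-np.sin(f),-np.cos(f)])
for f in (.5,.42,.35,.28,.22,.2,.18,.16,.14,.12,.1): d=g(f)-g(f0);print(f,'%.4f %.4f'%((d[0]*np.cos(w)+d[1]*np.sin(w))/1e3,(d[0]*np.sin(w)-d[1]*np.cos(w))/1e3))
E
```

```text
time_s: 38.02
ee_pos: [426.5, 378.2, 78.7]
ee_rot: [-179.9, -0.1, 14.3]
force: [-1.1, 1.7, 6.1]
gripper_width: 21.6
gripper_force: 15.0
time_s: 38.43
ee_pos: [390.3, 309.2, 78.4]
ee_rot: [-179.9, 0.1, 14.3]
force: [-4.1, 3.6, 6.1]
gripper_width: 21.6
gripper_force: 15.0
time_s: 38.85
ee_pos: [387.9, 231.2, 78.1]
ee_rot: [180.0, 0.0, 14.3]
force: [-2.0, 1.0, 3.3]
gripper_width: 21.4
gripper_force: 15.0
time_s: 39.27
ee_pos: [415.8, 159.4, 78.1]
ee_rot: [180.0, 0.1, 14.3]
force: [-2.0, 1.5, 3.1]
gripper_width: 21.4
gripper_force: 15.0
time_s: 39.68
ee_pos: [470.4, 105.3, 78.1]
ee_rot: [180.0, 0.1, 14.3]
force: [-1.0, 2.0, 3.4]
gripper_width: 21.8
gripper_force: 15.0
0.5774103662387318 a 0.45541036623873177
0.5 0.0101 0.0102
0.42 0.0214 0.0198
0.35 0.0318 0.0275
0.28 0.0428 0.0345
0.22 0.0526 0.0398
0.2 0.0559 0.0414
0.18 0.0593 0.0430
0.16 0.0627 0.0445
0.14 0.0661 0.0460
0.12 0.0695 0.0473
0.1 0.0730 0.0486
```

```bash

python3 -m crank '[{"grip":0.015,"x":0.0101,"y":0.0102,"z":0,"yaw":0},{"grip":0.015,"x":0.0214,"y":0.0198,"z":0,"yaw":0},{"grip":0.015,"x":0.0318,"y":0.0275,"z":0,"yaw":0},{"grip":0.015,"x":0.0428,"y":0.0345,"z":0,"yaw":0},{"grip":0.015,"x":0.0526,"y":0.0398,"z":0,"yaw":0}]' 15 | sed -n 2,4p
python3 -m crank '[{"grip":0.015,"x":0.002,"y":0.001,"z":0,"yaw":0},{"grip":0.015,"x":0.004,"y":0.002,"z":0,"yaw":0},{"grip":0.015,"x":0.0065,"y":0.003,"z":0,"yaw":0},{"grip":0.015,"x":0.0101,"y":0.0047,"z":0,"yaw":0},{"grip":0.015,"x":0.0101,"y":0.0047,"z":0,"yaw":0}]' 15 | sed -n 2,6p
python3 -m crank '[{"grip":0.015,"x":0.001,"y":0.0004,"z":0,"yaw":0},{"grip":0.015,"x":0.002,"y":0.0008,"z":0,"yaw":0},{"grip":0.015,"x":0.003,"y":0.0012,"z":0,"yaw":0},{"grip":0.015,"x":0.0034,"y":0.0014,"z":0,"yaw":0},{"grip":0.015,"x":0.0034,"y":0.0014,"z":0,"yaw":0}]' 15 | sed -n 2,6p
python3 - <<'E'
from h import *
p=state()['ee_pos'];f=np.arctan2(572.5-p[0],262-p[1]);print(f,f-.122)
E
```

```text
ee_pos: [532.3, 80.4, 78.1]
ee_rot: [-180.0, 0.0, 14.2]
force: [-1.4, 2.9, 4.7]
ee_pos: [542.7, 78.8, 78.1]
ee_rot: [180.0, -0.0, 14.3]
force: [-0.8, 0.6, 3.5]
gripper_width: 21.6
gripper_force: 15.0
ee_pos: [544.9, 78.5, 78.1]
ee_rot: [-180.0, 0.1, 14.2]
force: [-2.6, 2.8, 5.0]
gripper_width: 21.6
gripper_force: 15.0
0.14903531142383858 0.02703531142383858
```

```bash

for i in 1; do python3 -m crank '[{"grip":0.015,"x":0.001,"y":0.0004,"z":0,"yaw":0},{"grip":0.015,"x":0.002,"y":0.0008,"z":0,"yaw":0},{"grip":0.015,"x":0.003,"y":0.0012,"z":0,"yaw":0},{"grip":0.015,"x":0.0034,"y":0.0014,"z":0,"yaw":0},{"grip":0.015,"x":0.0034,"y":0.0014,"z":0,"yaw":0}]' 15 | sed -n 2,6p; done
python3 -m crank '[{"grip":0.015,"x":0.0007,"y":0.0003,"z":0,"yaw":0},{"grip":0.015,"x":0.0015,"y":0.0006,"z":0,"yaw":0},{"grip":0.015,"x":0.002,"y":0.0008,"z":0,"yaw":0},{"grip":0.015,"x":0.002,"y":0.0008,"z":0,"yaw":0},{"grip":0.015,"x":0.002,"y":0.0008,"z":0,"yaw":0}]' 15 | sed -n 2,6p
python3 - <<'E'
from h import *
p=state()['ee_pos'];f=np.arctan2(572.5-p[0],262-p[1]);print(f,f-.122)
E
```

```text
ee_pos: [544.8, 78.5, 78.0]
ee_rot: [-179.8, 0.5, 14.2]
force: [-10.6, 3.7, 12.1]
gripper_width: 21.2
gripper_force: 15.0
ee_pos: [544.9, 78.5, 77.9]
ee_rot: [-179.7, 0.7, 14.2]
force: [-14.7, 5.7, 14.2]
gripper_width: 21.3
gripper_force: 15.0
0.14917546135020057 0.027175461350200575
```

The bar stopped hard at (544.9,78.5) with about 15 N of push. I'll release it and look at the catch closely.

```bash

python3 -m crank '[{"grip":0.05,"x":0,"y":0,"z":0,"yaw":0},{"grip":0.05,"x":0,"y":0,"z":0,"yaw":0},{"grip":0.05,"x":0,"y":0,"z":0,"yaw":0},{"grip":0.05,"x":0,"y":0,"z":0,"yaw":0},{"grip":0.05,"x":0,"y":0,"z":-0.02,"yaw":0}]' 15 | sed -n 2,6p
python3 -m crank '[{"grip":0.05,"x":0,"y":0,"z":-0.04,"yaw":0},{"grip":0.05,"x":0,"y":0,"z":-0.08,"yaw":0},{"grip":0.05,"x":-0.03,"y":0,"z":-0.1,"yaw":0},{"grip":0.05,"x":-0.06,"y":0,"z":-0.11,"yaw":0},{"grip":0.05,"x":-0.08,"y":0,"z":-0.12,"yaw":0}]' 15 | sed -n 2,3p
python3 -m crank '[{"grip":0.05,"x":0,"y":0,"z":0,"yaw":0},{"grip":0.05,"x":0,"y":0,"z":0,"yaw":0},{"grip":0.05,"x":0,"y":0,"z":0,"yaw":0},{"grip":0.05,"x":0,"y":0,"z":0,"yaw":0},{"grip":0.05,"x":0,"y":0,"z":0,"yaw":0}]' 15 | sed -n 2,3p
python3 - <<'E'
from h import *
import pickle
m=snap('wrist','w13.png');pickle.dump(m,open('m13.pkl','wb'));snap('scene','s13.png');snap('side','d13.png')
s=camera_model('scene');d=camera_model('side')
W=cv2.imread('pics/w13.png');a=W[:300]
u,v=[int(q) for q in proj(m,[544,25,90])];print('catch px',u,v,'grip',proj(m,[545,78.5,124]),'piv',proj(m,[572.5,262,92]))
u=min(max(u,60),580);v=max(v,50);z=cv2.resize(W[v-50:v+50,u-60:u+60],(360,300),interpolation=2)
b=cv2.resize(cv2.imread('pics/s13.png')[190:240,310:370],(360,300),interpolation=2);c=cv2.resize(cv2.imread('pics/d13.png')[220:280,270:330],(360,300),interpolation=2)
cv2.imwrite('pics/c13.png',np.vstack([np.hstack([cv2.resize(a,(420,300)),z]),np.hstack([b,c,np.zeros((300,60,3),'uint8')])]))
E
```

```text
ee_pos: [549.1, 76.8, 94.7]
ee_rot: [-180.0, 0.4, 14.2]
force: [-0.4, 0.2, -0.3]
gripper_width: 49.4
gripper_force: 0.0
ee_pos: [472.7, 57.1, 219.3]
ee_rot: [180.0, -0.0, 14.2]
ee_pos: [474.6, 57.9, 217.2]
ee_rot: [-180.0, 0.1, 14.3]
catch px 381 149 grip [317.3 131.1] piv [87.5 31.3]
```

View pics/c13.png

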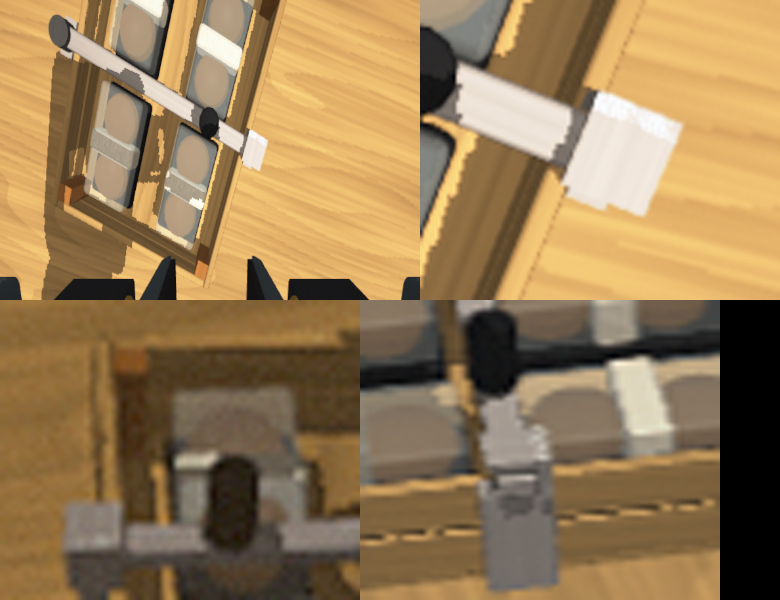

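```bash
python3 - <<'E'
from h import *
import pickle
m=pickle.load(open('m13.pkl','rb'))
W=cv2.imread('pics/w13.png');g=cv2.cvtColor(W,cv2.COLOR_BGR2GRAY)
# bar mask: project candidates of bar angle, score edge gradient along both bar edges at z=84
G=cv2.GaussianBlur(g,(0,0),1).astype(float);gx=cv2.Sobel(G,6,1,0);gy=cv2.Sobel(G,6,0,1);M=np.hypot(gx,gy)
def score(P,Q,z,n=80):
    s=[]
    for t in np.linspace(0,1,n):
        u,v=proj(m,[*(P+(Q-P)*t),z])
        if 0<=u<639 and 0<=v<300: s.append(min(cv2.getRectSubPix(M.astype(np.float32),(1,1),(float(u),float(v)))[0,0],150))
    return np.mean(s) if s else 0
best=[]
for px in np.arange(570,578,1.):
  for f in np.arange(.06,.2,.004):
    d=np.array([-np.sin(f),-np.cos(f)]);n=np.array([d[1],-d[0]]);p=np.array([px,262.])
    best.append((score(p+30*d+8*n,p+225*d+8*n,84)+score(p+30*d-8*n,p+225*d-8*n,84),px,f))
best.sort(reverse=True);print('bar',[tuple(np.round(b,3)) for b in best[:5]])
# crate walls outer edges at z=66: line offset & yaw
for nm,off in (('-y',-115.5),('+y',115.5)):
  r=[]
  for y in np.arange(-.2,-.05,.004):
    e=np.array([np.cos(y),np.sin(y)]);k=np.array([-np.sin(y),np.cos(y)])
    for o in np.arange(-6,6.1,1):
      c=np.array([559,142])+k*(off+o); r.append((score(c-e*140,c+e*(-25 if nm=='-y' else 0),66)+score(c+e*30,c+e*130,66),y,o))
  r.sort(reverse=True);print(nm,[tuple(np.round(b,3)) for b in r[:5]])
E
```

```text
bar [(np.float64(203.985), np.float64(573.0), np.float64(0.124)), (np.float64(203.427), np.float64(572.0), np.float64(0.116)), (np.float64(202.977), np.float64(574.0), np.float64(0.124)), (np.float64(200.6), np.float64(573.0), np.float64(0.128)), (np.float64(200.408), np.float64(574.0), np.float64(0.12))]
-y [(np.float64(291.97), np.float64(-0.12), np.float64(6.0)), (np.float64(289.606), np.float64(-0.124), np.float64(6.0)), (np.float64(280.759), np.float64(-0.116), np.float64(6.0)), (np.float64(259.116), np.float64(-0.128), np.float64(6.0)), (np.float64(256.631), np.float64(-0.112), np.float64(6.0))]
+y [(np.float64(98.589), np.float64(-0.16), np.float64(-6.0)), (np.float64(78.474), np.float64(-0.156), np.float64(-6.0)), (np.float64(70.998), np.float64(-0.056), np.float64(-3.0)), (np.float64(70.248), np.float64(-0.072), np.float64(-5.0)), (np.float64(70.219), np.float64(-0.068), np.float64(-5.0))]
```

Numerically the bar lies along 0.122 rad and the crate walls along 0.121 rad, so the bar angle is 0 and it is home. On to the stamp, with the gripper closed.

```bash

python3 -m crank '[{"grip":0,"x":-0.007,"y":0.02,"z":-0.02,"yaw":0},{"grip":0,"x":-0.017,"y":0.05,"z":-0.04,"yaw":0},{"grip":0,"x":-0.027,"y":0.08,"z":-0.045,"yaw":0},{"grip":0,"x":-0.037,"y":0.11,"z":-0.045,"yaw":0},{"grip":0,"x":-0.047,"y":0.139,"z":-0.045,"yaw":0}]' 20 | sed -n 2,3p
python3 -m crank '[{"grip":0,"x":-0.009,"y":0.028,"z":0,"yaw":0},{"grip":0,"x":-0.019,"y":0.056,"z":0,"yaw":0},{"grip":0,"x":-0.028,"y":0.084,"z":0,"yaw":0},{"grip":0,"x":-0.037,"y":0.112,"z":0,"yaw":0},{"grip":0,"x":-0.047,"y":0.139,"z":0,"yaw":0}]' 20 | sed -n 2,3p
python3 -m crank '[{"grip":0,"x":-0.012,"y":0.034,"z":0,"yaw":0},{"grip":0,"x":-0.024,"y":0.068,"z":0,"yaw":0},{"grip":0,"x":-0.036,"y":0.102,"z":0,"yaw":0},{"grip":0,"x":-0.047,"y":0.138,"z":0,"yaw":0},{"grip":0,"x":-0.047,"y":0.138,"z":0,"yaw":0}]' 20 | sed -n 2,3p
python3 -m crank '[{"grip":0,"x":0,"y":0,"z":0,"yaw":0},{"grip":0,"x":0,"y":0,"z":0,"yaw":0},{"grip":0,"x":0,"y":0,"z":0,"yaw":0},{"grip":0,"x":0,"y":0,"z":0,"yaw":0},{"grip":0,"x":0,"y":0,"z":0,"yaw":0}]' 20
python3 - <<'E'
from h import *
m=snap('wrist','w14.png');W=cv2.imread('pics/w14.png')
u0,v0=proj(m,[497.6,-396.1,153]);print('pred',u0,v0)
k=(W.max(2)<45).astype('uint8');n,L,S,C=cv2.connectedComponentsWithStats(k)
for i in range(1,n):
    if S[i,4]>300 and abs(C[i]-[u0,v0]).max()<120: print(S[i].tolist(),C[i].round(1),atz(m,*C[i],153))
# circle edge fit of top rim
G=cv2.GaussianBlur(cv2.cvtColor(W,cv2.COLOR_BGR2GRAY),(0,0),1).astype(float);M=np.hypot(cv2.Sobel(G,6,1,0),cv2.Sobel(G,6,0,1))
r=[]
for x in np.arange(485,512,1.):
  for y in np.arange(-410,-384,1.):
    q=np.array([proj(m,[x+20*np.cos(t),y+20*np.sin(t),153]) for t in np.linspace(0,6.28,40)]).round().astype(int)
    q=q[(q[:,0]>=0)&(q[:,0]<640)&(q[:,1]>=0)&(q[:,1]<480)];r.append((np.minimum(M[q[:,1],q[:,0]],80).mean(),x,y))
r.sort(reverse=True);print([tuple(np.round(a,1)) for a in r[:4]])
go(497.6,-396.1,150)
E
```

```text
ee_pos: [463.0, -90.0, 263.6]
ee_rot: [180.0, -0.1, 14.3]
ee_pos: [451.4, -236.5, 262.9]
ee_rot: [-180.0, 0.0, 14.2]
ee_pos: [439.2, -386.4, 261.7]
ee_rot: [179.8, 0.1, 14.0]
time_s: 44.83
ee_pos: [440.1, -379.1, 263.5]
ee_rot: [180.0, -0.0, 14.3]
force: [-0.3, 0.5, 0.6]
gripper_width: 0.6
gripper_force: 0.0
pred 361.0 160.9
[336, 136, 50, 51, 1976] [360.7 160.8] [ 497.6 -395.9  153. ]
[(np.float64(80.0), np.float64(497.0), np.float64(-396.0)), (np.float64(79.6), np.float64(497.0), np.float64(-397.0)), (np.float64(79.4), np.float64(498.0), np.float64(-396.0)), (np.float64(77.5), np.float64(498.0), np.float64(-397.0))]
at [ 440.1 -379.2  263.5] 14.3 f [ 0.4 -0.5  0.7] w 0.5 gf 0.0 t 44.9
tool x 0.0515 y 0.0306 z 0.1135 yaw 0.000 rad | rows>= 3.1
```

```bash

python3 -m crank '[{"grip":0,"x":0.026,"y":0.0155,"z":0,"yaw":0},{"grip":0,"x":0.0515,"y":0.031,"z":0.01,"yaw":0},{"grip":0,"x":0.0515,"y":0.031,"z":0.04,"yaw":0},{"grip":0,"x":0.0515,"y":0.031,"z":0.07,"yaw":0},{"grip":0,"x":0.0515,"y":0.031,"z":0.1,"yaw":0}]' 20 | sed -n 2,3p
python3 -m crank '[{"grip":0,"x":0,"y":0,"z":0.006,"yaw":0},{"grip":0,"x":0,"y":0,"z":0.012,"yaw":0},{"grip":0,"x":0,"y":0,"z":0.014,"yaw":0},{"grip":0,"x":0,"y":0,"z":0.014,"yaw":0},{"grip":0,"x":0,"y":0,"z":0.014,"yaw":0}]' 20 | sed -n 2,4p
python3 - <<'E'
from h import *
go(497.5,-396.2,132)
E
```

```text
ee_pos: [498.2, -397.0, 162.3]
ee_rot: [179.9, -0.0, 14.3]
ee_pos: [498.2, -398.2, 151.2]
ee_rot: [179.8, -0.1, 14.3]
force: [0.1, 0.2, -0.1]
at [ 498.2 -398.2  151.2] 14.3 f [ 0.1  0.2 -0.1] w 0.4 gf 0.0 t 45.7
tool x -0.0002 y -0.0021 z 0.0192 yaw 0.000 rad | rows>= 0.5
```

```bash

python3 -m crank '[{"grip":0,"x":0,"y":-0.002,"z":0.004,"yaw":0},{"grip":0,"x":0,"y":-0.002,"z":0.008,"yaw":0},{"grip":0,"x":0,"y":-0.002,"z":0.012,"yaw":0},{"grip":0,"x":0,"y":-0.002,"z":0.015,"yaw":0},{"grip":0,"x":0,"y":-0.002,"z":0.015,"yaw":0}]' 20 | sed -n 2,4p
python3 -m crank '[{"grip":0,"x":0,"y":0,"z":0.002,"yaw":0},{"grip":0,"x":0,"y":0,"z":0.004,"yaw":0},{"grip":0,"x":0,"y":0,"z":0.006,"yaw":0},{"grip":0,"x":0,"y":0,"z":0.007,"yaw":0},{"grip":0,"x":0,"y":0,"z":0.007,"yaw":0}]' 20 | sed -n 2,4p
python3 -m crank '[{"grip":0,"x":0,"y":0,"z":0.002,"yaw":0},{"grip":0,"x":0,"y":0,"z":0.004,"yaw":0},{"grip":0,"x":0,"y":0,"z":0.006,"yaw":0},{"grip":0,"x":0,"y":0,"z":0.007,"yaw":0},{"grip":0,"x":0,"y":0,"z":0.007,"yaw":0}]' 20 | sed -n 2,4p
```

```text
ee_pos: [496.4, -395.2, 133.2]
ee_rot: [-179.9, 0.1, 14.3]
force: [0.3, -1.3, -0.2]
ee_pos: [497.0, -395.7, 127.9]
ee_rot: [180.0, -0.0, 14.3]
force: [-0.9, 0.5, 4.7]
ee_pos: [497.0, -395.7, 121.3]
ee_rot: [179.9, -0.0, 14.3]
force: [-1.0, 1.0, 6.6]
```

```bash

python3 -m crank '[{"grip":0,"x":0,"y":0,"z":0.003,"yaw":0},{"grip":0,"x":0,"y":0,"z":0.006,"yaw":0},{"grip":0,"x":0,"y":0,"z":0.009,"yaw":0},{"grip":0,"x":0,"y":0,"z":0.012,"yaw":0},{"grip":0,"x":0,"y":0,"z":0.012,"yaw":0}]' 20 | sed -n 2,4p
python3 -m crank '[{"grip":0,"x":0,"y":0,"z":0.001,"yaw":0},{"grip":0,"x":0,"y":0,"z":0.002,"yaw":0},{"grip":0,"x":0,"y":0,"z":0.003,"yaw":0},{"grip":0,"x":0,"y":0,"z":0.003,"yaw":0},{"grip":0,"x":0,"y":0,"z":0.003,"yaw":0}]' 20 | sed -n 2,4p
python3 -m crank '[{"grip":0,"x":0,"y":0,"z":0.001,"yaw":0},{"grip":0,"x":0,"y":0,"z":0.002,"yaw":0},{"grip":0,"x":0,"y":0,"z":0.002,"yaw":0},{"grip":0,"x":0,"y":0,"z":0.002,"yaw":0},{"grip":0,"x":0,"y":0,"z":0.002,"yaw":0}]' 20 | sed -n 2,4p
```

```text
ee_pos: [497.0, -395.7, 109.6]
ee_rot: [179.9, -0.0, 14.3]
force: [-2.3, 1.1, 10.3]
ee_pos: [497.0, -395.7, 108.5]
ee_rot: [179.9, -0.1, 14.3]
force: [-3.6, 3.6, 15.3]
ee_pos: [497.1, -395.8, 108.4]
ee_rot: [179.8, -0.1, 14.3]
force: [-6.4, 5.0, 23.1]
```

It's at the stop: z is stuck at 108.4 and the force is rising past 20 N. I'll hold, then release.

```bash

for i in 1 2 3 4; do python3 -m crank '[{"grip":0,"x":0,"y":0,"z":0,"yaw":0},{"grip":0,"x":0,"y":0,"z":0,"yaw":0},{"grip":0,"x":0,"y":0,"z":0,"yaw":0},{"grip":0,"x":0,"y":0,"z":0,"yaw":0},{"grip":0,"x":0,"y":0,"z":0,"yaw":0}]' 20 | sed -n 2,4p; done
python3 -m crank '[{"grip":0,"x":0,"y":0,"z":-0.006,"yaw":0},{"grip":0,"x":0,"y":0,"z":-0.014,"yaw":0},{"grip":0,"x":0,"y":0,"z":-0.024,"yaw":0},{"grip":0,"x":0,"y":0,"z":-0.036,"yaw":0},{"grip":0,"x":0,"y":0,"z":-0.05,"yaw":0}]' 20 | sed -n 2,4p
python3 -m crank '[{"grip":0,"x":0,"y":0,"z":-0.03,"yaw":0},{"grip":0,"x":0,"y":0,"z":-0.06,"yaw":0},{"grip":0,"x":-0.03,"y":-0.01,"z":-0.09,"yaw":0},{"grip":0,"x":-0.06,"y":-0.018,"z":-0.1,"yaw":0},{"grip":0,"x":-0.06,"y":-0.018,"z":-0.1,"yaw":0}]' 20 | sed -n 2,4p
python3 -m crank '[{"grip":0,"x":0,"y":0,"z":0,"yaw":0},{"grip":0,"x":0,"y":0,"z":0,"yaw":0},{"grip":0,"x":0,"y":0,"z":0,"yaw":0},{"grip":0,"x":0,"y":0,"z":0,"yaw":0},{"grip":0,"x":0,"y":0,"z":0,"yaw":0}]' 20 | sed -n 2,4p
python3 - <<'E'
from h import *
m=snap('wrist','w15.png');W=cv2.imread('pics/w15.png');u0,v0=proj(m,[497.5,-396,153]);print(u0,v0)
n,L,S,C=cv2.connectedComponentsWithStats((W.max(2)<45).astype('uint8'))
for i in range(1,n):
    if S[i,4]>300 and abs(C[i]-[u0,v0]).max()<60: print(S[i].tolist(),atz(m,*C[i],153),atz(m,*C[i],133))
# bystanders & crate unchanged vs earlier
a0=cv2.imread('pics/scene0.png').astype(int);snap('scene','s15.png');a1=cv2.imread('pics/s15.png').astype(int);b=cv2.imread('pics/s13.png').astype(int)
D=abs(a0-a1).mean(2)
for nm,(x0,x1,y0,y1) in dict(mug=(170,226,285,335),jam=(265,300,295,340),labels=(452,502,240,280)).items(): print(nm,D[y0:y1,x0:x1].mean().round(1))
print('crate vs s13',abs(a1-b)[195:295,318:428].mean().round(1))
E
```

```text
ee_pos: [497.1, -395.8, 108.4]
ee_rot: [179.8, -0.1, 14.3]
force: [-5.2, 5.2, 22.1]
ee_pos: [497.1, -395.8, 108.4]
ee_rot: [179.8, -0.1, 14.3]
force: [-5.5, 4.6, 23.5]
ee_pos: [497.1, -395.8, 108.4]
ee_rot: [179.8, -0.1, 14.3]
force: [-7.0, 4.5, 24.1]
ee_pos: [497.1, -395.8, 108.4]
ee_rot: [179.8, -0.1, 14.3]
force: [-4.8, 4.9, 22.1]
ee_pos: [496.5, -395.3, 153.2]
ee_rot: [-180.0, 0.0, 14.3]
force: [1.0, 0.0, 0.2]
ee_pos: [431.2, -393.8, 257.5]
ee_rot: [179.7, -0.0, 14.1]
force: [0.4, 0.3, 0.4]
ee_pos: [434.8, -392.6, 252.0]
ee_rot: [-179.9, 0.1, 14.3]
force: [0.8, -0.0, 1.4]
346.7 150.0
[321, 124, 53, 53, 2175] [ 497.4 -396.2  153. ] [ 496.9 -397.7  133. ]
mug 6.0
jam 3.6
labels 4.4
crate vs s13 8.1
```

```bash
python3 -c "
from workcell import *
print(job_done())"
```

```text
the job is handed in; nothing more can be done
None
```

I packed all four clamshells flat on the crate floor, swung the bar home into its catch, then pressed the stamp to its stop for over a second and let it back up; the job is handed in, but no verdict was shown.

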